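# Unbar the spice rack and take out a jar

## Robot

A 7-joint arm with a two-finger parallel gripper is mounted at the origin on the work surface; the furniture and walls round the work are solid. World frame = base frame: x ahead of the robot, y to its left, z up, the work surface at z = 0. Lengths are in m, angles in degrees, forces in N, time in s.
With the tool pointing down it reaches from about 0.4 to 0.75 m from the base axis. Payload 19.5 kg.
Tool frame: the origin (TCP) lies on the centre line of the jaws, within the pads' length; the fingertips stand finger_overhang ahead of it and the grasp point (between the pads) lies 8 mm behind it (finger_overhang is the distance from the TCP to the fingertips, in m); z points along the fingers, x is the direction in which the jaws open and shut, and the axes are right-handed (so a half turn about z gives the same grasp; the last joint's range is limited). The gripper opens to 85 mm and grips with 20 to 120 N. Pads are 22 mm wide; open, the fingers measure 114 mm over their backs; the gripper's body (76 mm by 85 mm) begins 54 mm behind the grasp point. The pads swing forward as they close: fully open they stand 13 mm farther back than shut.
Start: joints at [-67.076, 40.479, -1.581, 85.061, 1.261, 54.483, -4.326], TCP at [0.246, 0.52, 0.242] pointing down, gripper open.
Joint ranges: [-155.06, 155.06], [-18.47, 123.98], [-90, 86.84], [0, 140.48], [-83.41, 263.41], [0, 116], [-161.91, 161.91]. Speed limits (degrees/s): [108.29, 108.29, 147.25, 147.25, 172.46, 172.46, 172.46].

## Interface

Orientations are given as [roll, pitch, yaw] about the fixed x, y, z axes, in that order (R = Rz(yaw) Ry(pitch) Rx(roll)).
In Python, from cell import state, grab_frame, camera_info, hand_in, boxes_of, masks_of, finger_overhang gives the robot as it stands. The module is installed in compiled form; this text tells all that it offers.
- The arm moves only by the tool carry_out, never from a script. Its argument "increments" is one flat list of numbers, 7 for each row, row after row: the turn, a rotation vector about the tool's x, y, z in rad, then the shift along the tool's x, y, z in cm, then the finger opening in cm, from 0 to 8.54. A call has 1 to 10 rows; each row shifts and turns the commanded pose from where the row before left it, along the tool's axes as they then stand; what a row does not reach is not made up. A row lasts 1/8 s, in which the tool goes at most 62.5 mm and 10.7 degrees, less where a joint would pass 70% of its speed; a pose out of reach is approached as far as the arm can. A call is refused whole if a number of a shift passes 6.25 or a number of a turn 0.188, either way. A call with a gripper value outside its range is refused whole. The fingers move at their own pace and stop on an object; the grip force is fixed at half the most. Time passes only in rows, so rows that do not move let the fingers close. It gives the time, the measured TCP pose, the force and the opening at its end, in the units of the state.
- state(): the state, without advancing time (a new reading comes with each control period).
- grab_frame(name): name is "scene" or "top"; returns (picture, depth): 384x512x3 uint8, blue, green, red; 384x512 float32, m along the optical axis (not along the pixel's ray), 0 where there is no reading.
- camera_info(name): a dict with "K" (3x3 intrinsics, pixels), "cam_to_world" (4x4, takes a point from camera to world coordinates). Camera axes: x right, y down, z forward; pixel columns grow to the right and rows downward; lengths in m; the calibration is good to about 2 mm. A picture is of the moment at which its call begins. camera_info takes no time and is no camera call.
- hand_in(): hands the job in, once; it reports no verdict.
Trained networks look in the newest picture that a camera, given by its name, has taken for a name from the list of things; names that differ only in an ending like _2 or _b are one class to them, and where a whole thing is asked for, a point or a joint stands for the part that bears it (a point fixed in the world has none). Each returns a list of dicts, best first, with "conf" (0 to 1); they miss things now and then, are a little off and sometimes report something else, mostly with a low value. They report only what shows in the picture. A call takes as long as a camera call.
- boxes_of(label, camera): "at" ([column, row] in pixels, amid what is visible of it).
- masks_of(label, camera): "mask" (384x512 bool, what is visible of it) and "at" ([column, row] in pixels, amid what is visible of it).
The state is a dict: "clock": time; "joint_positions": joint angles; "qvel": joint speeds; "tau": joint torques, N m; "position": TCP position; "ee_rot": TCP orientation; "ft_force": force on the tool from outside, world axes, zero at the start; "moment": the same for the moment, N m; "opening": finger opening in m.
Only numpy, scipy, OpenCV 4.12 (cv2) and the standard library are available. Lean on these libraries where they do the work, as an engineer would, in place of code of your own. Each camera call takes 0.05 s, during which the arm holds its last target.

## Task

Lift the dark guard bar straight up, level, out of both open-topped brackets of the spice rack, and lay it lengthwise on the grey mat. Then take the green-capped jar (its cap green all round, not the black cap with a green mark on top) out from under the upper shelf of the rack and stand it upright, wholly on the round cork coaster. Set both down rather than dropping them, and leave the other jar, the shaker and the honey jar where they are.

Things in the scene. Friction and masses are not known exactly. Their poses are not given: they have to be found in the camera images.
- rack: Light wooden spice rack, fixed. Origin on the table under the middle of its row of three places; +x to its back (away from the robot), y along the rack, z up. Floor board 12 mm thick (jars stand on its top), from x = -75 to 65, 330 long in y. The places are at x = 0, y = -85, 0, 85 mm. Side cheeks at y = +-160 begin at x = 5 mm.
- rack_lip (a point): Middle of the lower front edge of the rack's upper shelf: 5 mm behind the row's centre line (rack x = 5), 150 mm above the table. A lip rises from here to 195 mm. A gripper pointing straight down over a jar strikes it; leaning 35 to 45 degrees, fingers pointing down and toward rack +x and closing along rack y, clears it. Axes as the rack's.
- bracket_left (a point): Middle of the slot floor of the +y dark steel U bracket (rack x = -52, y = 144), 47 mm above the table. The slot is 26 mm wide in rack x, open at the top, 22 mm deep (prong tops 69 mm above the table); bracket 12 mm thick in y, with its outer end closed 9 mm beyond this point.
- bracket_right (a point): The same of the -y bracket (rack y = -144), closed on its -y side.
- bar_tab (a point): Grasp centre of the lift tab amid the dark wooden guard bar (loose, about 160 g). Tab 14 (x) by 22 (y) mm, standing 40 above the bar; this point is 38 above the bar's underside, 16 below the tab's top. Bar 22 (x) by 300 (y) by 14 mm high, brass ends; y along the bar, z up, x away from the robot. It starts in both brackets, in front of the jars, underside at 47 mm.
- bar_left (a point): Centre of the bar's +y end face, 7 mm above its underside. Same axes.
- bar_right (a point): Centre of the bar's -y end face, 7 mm above its underside. Same axes.
- bar: The guard bar; origin at the middle of its underside (38 mm below the tab's grasp point). Same axes.
- mat: Thin grey mat, fixed on the table, 90 mm (x) by 330 mm (y), 4 mm thick; origin under its centre; y along its length.
- green_jar_mid (a point): Centre, half-way up, of the jar with the green cap: glass spice jar, 46 mm across, 106 mm high (cap the top 20 mm, its side green all round, a pale mark on top), about 110 g, loose; z up. In one of the rack's three places, its base 53 mm below this point.
- green_jar: The green-capped jar; origin at the centre of its base.
- coaster_top (a point): Centre of the top face of the fixed round cork coaster, 100 mm across, 6 mm thick. A wall cabinet hangs over the table farther left and behind it (about x above 0.55, y above 0.15): swing the arm in from the left on the robot's side of it.
- black_jar_mid (a point): Centre of the spice jar with the black cap (side black all round, a green mark on top), 44 mm across, 105 mm high, loose, in another place of the rack. Leave it.
- shaker_mid (a point): Centre of the glass-and-grey salt shaker, 44 mm across, 90 mm high, loose, in the third place of the rack. Leave it.
- honey_mid (a point): Centre of the honey jar with the white lid, 64 mm across, 97 mm high, loose on the table left of the rack. Leave it.

How it is judged:
By the outcome, as a careful person would: the job done as asked, in the order asked, and still so for the second after the job is handed in, with the robot touching nothing.
It also fails if it takes over 69 s, if anything falls off the work surface, if the arm or the gripper's body presses on something with over 40 N, if the wrist force passes 120 N, or if a joint passes its speed limit or range.

## Working session

There is one attempt and no reset: what is moved stays moved. The work goes in short steps, Python scripts to look and compute and a tool call to move; the robot and the scene stay as the last step left them, time stands still between calls to the robot, and variables do not carry over. Pictures are saved under pics/ and viewed, and the job is handed in when it is done.

Besides the shell and the picture viewer there is one more tool, called after "Call:" as name(argument=value, ...), one argument or row to a line, values as JSON. carry_out: Moves the arm, as the interface text tells. Its arguments: {"type":"object","properties":{"increments":{"type":"array"}},"required":["increments"]}

```bash
mkdir -p pics; python3 - <<'E'
from cell import *
import cell,cv2,numpy as np
print(state()); print(finger_overhang if not callable(finger_overhang) else finger_overhang())
for n in("scene","top"):
    p,d=grab_frame(n); cv2.imwrite(f"pics/{n}0.png",p); i=camera_info(n); print(n,i["K"],i["cam_to_world"])
E
ls
```

```text
{'clock': 0.0, 'joint_positions': array([-67.07530842,  40.51497973,  -1.58277016,  85.08255495,
         1.26198887,  54.48128592,  -4.3278326 ]), 'qvel': array([-0.07876501, -0.00494279,  0.03256969,  0.01639751,  0.03170609,
       -0.01947057, -0.16593212]), 'tau': array([-8.66089995e-04, -8.83211589e+01,  1.23405587e+00, -2.36162567e+01,
        1.68241945e-02,  6.53030409e-03,  2.14998971e-05]), 'position': array([0.24575873, 0.51957446, 0.2418244 ]), 'ee_rot': array([1.79997175e+02, 6.13833997e-02, 6.46852394e+01]), 'ft_force': array([-0.77983001, -0.19072053, -0.04314243]), 'moment': array([-0.03422039,  0.02690231,  0.03273923]), 'opening': 0.08556350424272587}
0.011
scene [[476.47506959   0.         244.02278495]
 [  0.         476.47506959 195.47305612]
 [  0.           0.           1.        ]] [[ 0.73276401 -0.40083074  0.54990147 -0.05901411]
 [-0.68046466 -0.43752235  0.58782824 -0.64210249]
 [ 0.00497456 -0.80492789 -0.59335178  0.76550205]
 [ 0.          0.          0.          1.        ]]
top [[495.22163481   0.         253.97849396]
 [  0.         495.22163481 202.59221368]
 [  0.           0.           1.        ]] [[ 0.02952314 -0.98662993  0.16028026  0.33198572]
 [-0.99956286 -0.0293932   0.00318204  0.00519367]
 [ 0.00157165 -0.16030414 -0.98706642  1.4235051 ]
 [ 0.          0.          0.          1.        ]]
pics
```

View pics/scene0.png

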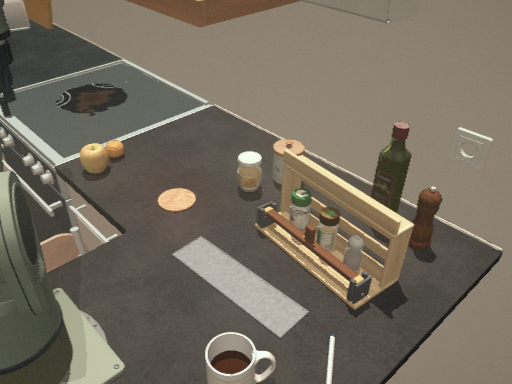

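View pics/top0.png

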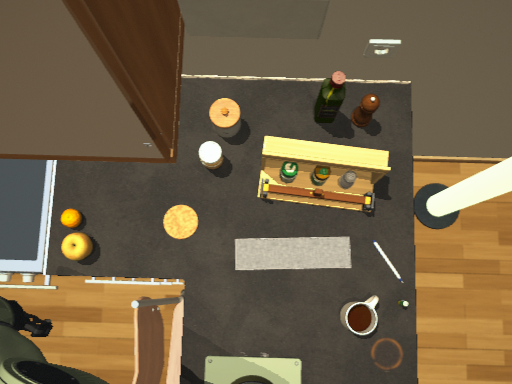

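```bash
cat > h.py <<'E'
from cell import *
import cv2,numpy as np
def w(cam,px,z):
    i=camera_info(cam);T=i["cam_to_world"];r=T[:3,:3]@np.linalg.inv(i["K"])@np.array([px[0],px[1],1.]);c=T[:3,3]
    return c+r*(z-c[2])/r[2]
def ray(cam,px):
    i=camera_info(cam);T=i["cam_to_world"];r=T[:3,:3]@np.linalg.inv(i["K"])@np.array([px[0],px[1],1.]);return T[:3,3],r/np.linalg.norm(r)
def tri(p1,p2):
    A=[];b=[]
    (c1,r1),(c2,r2)=ray("scene",p1),ray("top",p2)
    P1=np.eye(3)-np.outer(r1,r1);P2=np.eye(3)-np.outer(r2,r2)
    x=np.linalg.solve(P1+P2,P1@c1+P2@c2);return x,np.linalg.norm(P1@(x-c1))*1000
def proj(cam,X):
    i=camera_info(cam);T=np.linalg.inv(i["cam_to_world"]);p=i["K"]@(T[:3,:3]@np.asarray(X)+T[:3,3]);return p[:2]/p[2]
def cloud(cam,d):
    i=camera_info(cam);v,u=np.mgrid[:384,:512];K=i["K"];P=np.stack([(u-K[0,2])/K[0,0]*d,(v-K[1,2])/K[1,1]*d,d],-1)
    T=i["cam_to_world"];return P@T[:3,:3].T+T[:3,3]
E
python3 - <<'E'
from h import *
for c in("scene","top"):
    p,d=grab_frame(c);C=cloud(c,d);np.savez(f"f_{c}.npz",p=p,d=d,C=C)
    for l in("rack","bar","bar_tab","mat","green_jar","coaster_top","black_jar_mid","shaker_mid","honey_mid","rack_lip","bracket_left","bracket_right","bar_left","bar_right","green_jar_mid"):
        r=boxes_of(l,c)
        for q in r[:2]:
            u,v=map(int,np.round(q["at"]));print(c,l,round(q["conf"],2),np.round(q["at"],1),np.round(C[v,u],3))
E
```

```text
scene rack 0.73 [342.3 229.6] [ 0.731 -0.152 -0.   ]
scene bar 0.64 [312.4 248.5] [ 0.574 -0.183  0.059]
scene bar_tab 0.75 [310.7 240.9] [ 0.579 -0.174  0.07 ]
scene bar_tab 0.73 [356.6 250.3] [ 0.62  -0.265  0.08 ]
scene mat 0.8 [243.6 288.2] [ 0.42  -0.132  0.005]
scene green_jar 0.97 [300.1 206.1] [ 0.626 -0.098  0.099]
scene coaster_top 0.76 [173.7 202.6] [0.486 0.209 0.007]
scene black_jar_mid 0.6 [329.3 228.4] [ 0.624 -0.186  0.089]
scene black_jar_mid 0.44 [340.1 229.1] [ 0.729 -0.148  0.001]
scene shaker_mid 0.82 [354.3 251.4] [ 0.617 -0.26   0.076]
scene shaker_mid 0.72 [175.1 201.2] [0.491 0.212 0.009]
scene honey_mid 0.86 [251.1 169.9] [0.671 0.112 0.076]
scene honey_mid 0.28 [243.9 286.7] [ 0.423 -0.128  0.003]
scene rack_lip 0.45 [242.3 289.6] [ 0.414 -0.132  0.003]
scene bracket_left 0.64 [344.3 231.9] [ 0.73  -0.16  -0.001]
scene bracket_left 0.26 [315.4 248.4] [ 0.576 -0.189  0.062]
scene bracket_right 0.97 [342.9 228. ] [ 0.692 -0.179  0.046]
scene bar_left 0.67 [309.3 242.9] [ 0.579 -0.17   0.062]
scene bar_right 0.92 [310.1 240.5] [ 0.578 -0.172  0.073]
scene gree
[... 282 characters left out ...]
 0.42  -0.092  0.004]
top green_jar 0.6 [289.6 170.5] [ 0.636 -0.085  0.119]
top green_jar 0.56 [322.1 165.3] [ 0.643 -0.166  0.156]
top coaster_top 0.79 [182.6 223. ] [0.497 0.212 0.006]
top black_jar_mid 0.83 [318.9 175.8] [ 0.622 -0.164  0.116]
top shaker_mid 0.64 [348.2 177.9] [ 0.623 -0.245  0.099]
top honey_mid 0.79 [209.  154.7] [0.676 0.137 0.099]
top rack_lip 0.95 [320.3 163.5] [ 0.643 -0.16   0.166]
top bracket_left 0.75 [321.3 164.6] [ 0.642 -0.163  0.16 ]
top bracket_right 0.57 [325.5 167.2] [ 0.646 -0.182  0.121]
top bar_left 0.6 [317.4 196. ] [ 0.577 -0.166  0.061]
top bar_right 0.8 [317.  194.7] [ 0.578 -0.164  0.073]
top green_jar_mid 0.91 [288.8 170.3] [ 0.636 -0.082  0.119]
```

```bash
python3 - <<'E'
from h import *
s=np.load("f_scene.npz");t=np.load("f_top.npz")
a=cv2.resize(s["p"][170:310,240:420],None,fx=4,fy=4,interpolation=2);cv2.imwrite("pics/zs.png",a)
b=cv2.resize(t["p"][120:280,160:400],None,fx=3.3,fy=3.3,interpolation=2);cv2.imwrite("pics/zt.png",b)
for c,f in(("scene",s),("top",t)):
    C=f["C"];g=f["p"]
    grab_frame(c)
    for l in("bar","mat","coaster_top","green_jar","honey_mid","shaker_mid","black_jar_mid","rack"):
        r=masks_of(l,c)
        for q in r[:1]:
            m=q["mask"];P=C[m];P=P[f["d"][m]>0]
            z=P[:,2];xy=P[:,:2].astype(np.float32)
            rr=cv2.minAreaRect(xy)
            print(c,l,round(q["conf"],2),m.sum(),"med",np.round(np.median(P,0),3),"z5-95",np.round(np.percentile(z,[2,50,98]),3),"rect",np.round(rr[0],3),np.round(rr[1],3),round(rr[2],1))
E
```

```text
scene bar 0.87 1375 med [ 0.58  -0.175  0.061] z5-95 [0.015 0.061 0.101] rect [ 0.607 -0.168] [0.3  0.07] 83.7
scene mat 0.56 4803 med [ 0.42  -0.129  0.005] z5-95 [0.002 0.005 0.008] rect [ 0.423 -0.103] [0.096 0.334] 3.1
scene coaster_top 0.71 696 med [0.5   0.216 0.007] z5-95 [0.002 0.007 0.01 ] rect [0.502 0.219] [0.099 0.1  ] 73.8
scene green_jar 0.94 763 med [ 0.632 -0.096  0.089] z5-95 [0.032 0.089 0.12 ] rect [ 0.641 -0.089] [0.178 0.046] 59.9
scene honey_mid 0.56 859 med [0.672 0.118 0.068] z5-95 [0.007 0.068 0.099] rect [0.72  0.168] [0.164 0.064] 45.1
scene shaker_mid 0.77 610 med [ 0.619 -0.261  0.066] z5-95 [0.012 0.066 0.102] rect [ 0.658 -0.236] [0.18  0.044] 28.7
scene black_jar_mid 0.98 800 med [ 0.624 -0.183  0.087] z5-95 [0.022 0.087 0.12 ] rect [ 0.681 -0.142] [0.156 0.045] 36.1
scene rack 0.92 9558 med [ 0.641 -0.216  0.062] z5-95 [0.002 0.062 0.196] rect [ 0.736 -0.097] [0.502 0.335] 84.0
top bar 0.94 963 med [ 0.584 -0.155  0.061] z5-95 [0.011 0.061 0.101] rect [ 0.59  -0.164] [0.307 0.037] 84.3
top mat 0.75 3592 med [ 0.421 -0.103  0.004] z5-95 [-0.002  0.004  0.01 ] rect [ 0.422 -0.106] [0.093 0.331] 2.3
top coaster_top 0.61 892 med [0.5   0.222 0.006] z5-95 [0.    0.006 0.012] rect [0.5   0.222] [0.098 0.093] 47.2
top green_jar 0.79 335 med [ 0.634 -0.08   0.116] z5-95 [0.026 0.116 0.125] rect [ 0.645 -0.091] [0.046 0.065] 22.5
top honey_mid 0.74 537 med [0.679 0.135 0.096] z5-95 [0.028 0.096 0.102] rect [0.7  0.14] [0.094 0.063] 12.6
top shaker_mid 0.57 5631 med [ 0.651 -0.176  0.156] z5-95 [0.007 0.156 0.197] rect [ 0.655 -0.191] [0.37  0.192] 84.4
top black_jar_mid 0.66 299 med [ 0.627 -0.166  0.114] z5-95 [0.02  0.114 0.123] rect [ 0.632 -0.172] [0.037 0.046] 2.6
```

View pics/zs.png

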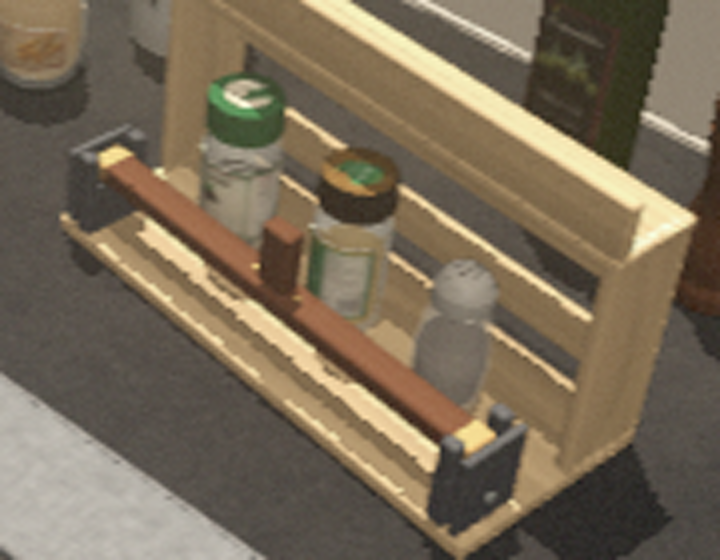

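View pics/zt.png

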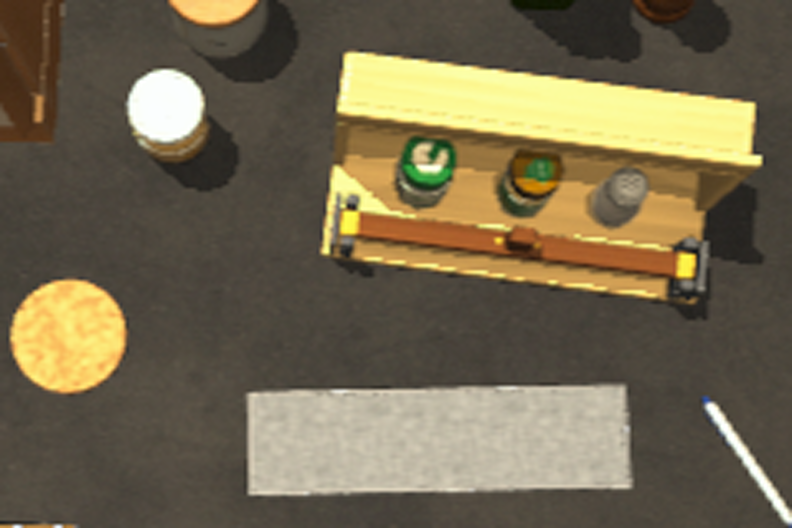

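```bash
python3 - <<'E'
from h import *
for c in("scene","top"):
    f=np.load(f"f_{c}.npz");C=f["C"];p=f["p"]
    grab_frame(c)
    def mk(l): return masks_of(l,c)[0]["mask"]&(f["d"]>0)
    m=cv2.dilate(mk("bar").astype(np.uint8),np.ones((5,5)))>0
    P=C[m];
    Q=P[(abs(P[:,2]-.061)<.004)&(P[:,0]>.54)&(P[:,0]<.61)]
    # robust line fit x=a+b*y
    vx,vy,x0,y0=cv2.fitLine(Q[:,:2].astype(np.float32),cv2.DIST_HUBER,0,.002,.001).ravel()
    d=np.array([vx,vy])*np.sign(vy);s=(Q[:,:2]-[x0,y0])@d
    lo,hi=np.percentile(s,[.5,99.5]);print(c,"bar yaw",np.degrees(np.arctan2(-d[0],d[1])),"len",hi-lo,"mid",np.array([x0,y0])+d*(lo+hi)/2,"z",np.median(Q[:,2]))
    T=P[(P[:,2]>.072)&(P[:,2]<.105)&(P[:,0]>.55)&(P[:,0]<.61)&(abs(P[:,1]+.17)<.03)];print("tab",T.mean(0),T.min(0),T.max(0),np.median(P[(P[:,2]>.097)&(P[:,2]<.108)&(P[:,0]<.61)&(abs(P[:,1]+.17)<.03)],0))
    m=mk("mat");r=cv2.minAreaRect(C[m][:,:2][(abs(C[m][:,2]-.004)<.006)].astype(np.float32));print("mat",r)
    P=C[m];vx,vy,_,_=cv2.fitLine(P[:,:2].astype(np.float32),cv2.DIST_L2,0,.01,.01).ravel();print("pca yaw",np.degrees(np.arctan(-vx/vy)),P.mean(0))
    m=mk("coaster_top");P=C[m];print("coaster",cv2.minEnclosingCircle(P[:,:2].astype(np.float32)),P.mean(0))
    m=mk("green_jar");P=C[m];
    T=P[(P[:,2]>.112)&(P[:,2]<.123)&(P[:,0]<.68)];print("jar top",T.mean(0),cv2.minEnclosingCircle(T[:,:2].astype(np.float32)),np.median(T[:,2]))
    # rack: lip top z~.195 
    K=(abs(C[...,2]-.195)<.004)&(C[...,0]>.55)&(C[...,0]<.75)&(C[...,1]<.05)&(C[...,1]>-.4);
    if K.sum()>20:
        P=C[K];print("lip",K.sum(),cv2.minAreaRect(P[:,:2].astype(np.float32)),P.mean(0),P.min(0),P.max(0))
    K=(abs(C[...,2]-.012)<.004)&(C[...,0]>.5)&(C[...,0]<.62)&(C[...,1]<.05)&(C[...,1]>-.4);P=C[K];print("floor",cv2.minAreaRect(P[:,:2].astype(np.float32)))
    for l in("shaker_mid","black_jar_mid"):
        P=C[mk(l)];P=P[(P[:,2]>.03)&(P[:,2]<.13)&(P[:,0]<.68)];print(l,np.median(P,0),P[:,:2].min(0),P[:,:2].max(0))
E
```

```text
scene bar yaw -5.4754186 len 0.3041037578983804 mid [ 0.58357982 -0.16326224] z 0.06147783227019099
tab [ 0.58187072 -0.16762894  0.09011383] [ 0.57515471 -0.17721129  0.07208113] [ 0.59492589 -0.15376666  0.10383796] [ 0.58315298 -0.16639847  0.10108156]
mat ((0.42359423637390137, -0.10512460768222809), (0.09629836678504944, 0.3306788504123688), 2.758707284927368)
pca yaw 2.6039865 [ 0.42057849 -0.11997831  0.00479694]
coaster ((0.5011917948722839, 0.22165462374687195), 0.052545446902513504) [0.50065335 0.21590536 0.00683875]
jar top [ 0.64134008 -0.08728792  0.11784738] ((0.643560528755188, -0.0835890918970108), 0.026184329763054848) 0.1181950456830752
lip 581 ((0.6466461420059204, -0.17229165136814117), (0.32849016785621643, 0.012841887772083282), 84.488525390625) [ 0.64388485 -0.19013294  0.19457933] [ 0.62496725 -0.33578628  0.19102593] [ 0.66810817 -0.00858168  0.19849308]
floor ((0.5820693969726562, -0.1685280203819275), (0.0732421725988388, 0.3324054479598999), 0.4207884967327118)
shaker_mid [ 0.6182374  -0.26141397  0.0686018 ] [ 0.5826022  -0.28566562] [ 0.64364489 -0.2356054 ]
black_jar_mid [ 0.6237258  -0.18300661  0.0879852 ] [ 0.58678304 -0.21917937] [ 0.65849666 -0.15123397]
top bar yaw -5.5432487 len 0.3065072596726588 mid [ 0.58390681 -0.1632209 ] z 0.06102333242420399
tab [ 0.58248693 -0.16126791  0.09625459] [ 0.57571022 -0.17174241  0.07266988] [ 0.59198226 -0.15169443  0.10451587] [ 0.58408173 -0.16314671  0.10147206]
mat ((0.4198455810546875, -0.10290403664112091), (0.09268467873334885, 0.332224577665329), 2.8846423625946045)
pca yaw 2.7217662 [ 0.41998519 -0.10249147  0.00420799]Traceback (most recent call last):
  File "<stdin>", line 16, in <module>
  File "<stdin>", line 5, in mk
IndexError: list index out of range
```

Call:
carry_out(
  increments=[0,0,-0.172,0,0,0,5,0,0,-0.172,0,0,0,5,0,0,0,-3.8,2.5,0,5,0,0,0,-3.8,2.5,0,5,0,0,0,-3.8,2.5,0,5,0,0,0,-3.8,2.5,0,5,0,0,0,-3.8,2.5,0,5,0,0,0,-3.8,2.5,0,5,0,0,0,-3.8,2.5,0,5,0,0,0,-3.8,2.5,0,5],
)

```text
clock: 4.4
position: [0.4158, 0.1963, 0.2424]
ee_rot: [180.0, -0.0, 84.4]
ft_force: [1.3, -0.8, -1.4]
opening: 0.0499
```

```bash
cat >> h.py <<'E'
from scipy.spatial.transform import Rotation as Ro
def delta(target):
    s=state();R=Ro.from_euler('xyz',s["ee_rot"],degrees=True);return np.round(R.inv().apply(np.array(target)-s["position"])*100,2)
def st():
    s=state();print("t",round(s["clock"],2),"pos",np.round(s["position"],4),"rpy",np.round(s["ee_rot"],1),"q",np.round(s["joint_positions"],0),"F",np.round(s["ft_force"],1),"op",round(s["opening"],4))
E
python3 - <<'E'
from h import *
st(); print(delta([.584,-.163,.15]),delta([.584,-.163,.077]))
E
```

```text
t 4.4 pos [0.4158 0.1963 0.2424] rpy [180.   -0.   84.4] q [-23.  31. -11. 108.   9.  42.  46.] F [ 1.3 -0.8 -1.4] op 0.0499
[-34.12  20.24   9.25] [-34.12  20.24  16.55]
```

Call:
carry_out(
  increments=[0,0,0,-4.2,2.5,0,5,0,0,0,-4.2,2.5,0,5,0,0,0,-4.2,2.5,0,5,0,0,0,-4.2,2.5,0,5,0,0,0,-4.2,2.5,0,5,0,0,0,-4.2,2.5,0,5,0,0,0,-4.2,2.5,0,5,0,0,0,-4.2,2.5,0,5,0,0,0,-0.5,0.2,3,5,0,0,0,0,0,3,5],
)

```text
clock: 5.65
position: [0.5829, -0.1623, 0.1814]
ee_rot: [180.0, 0.0, 84.3]
ft_force: [0.5, 0.3, 0.1]
opening: 0.0504
```

```bash
python3 - <<'E'
from h import *
st(); print(delta([.584,-.163,.077]))
p,d=grab_frame("scene");cv2.imwrite("pics/s1.png",cv2.resize(p[120:310,200:440],None,fx=3,fy=3,interpolation=2))
p,d=grab_frame("top");cv2.imwrite("pics/t1.png",cv2.resize(p[100:280,160:400],None,fx=3,fy=3,interpolation=2))
E
```

```text
t 5.65 pos [ 0.5829 -0.1623  0.1814] rpy [180.    0.   84.3] q [ 19.  48. -13.  83.  13.  51.  86.] F [0.5 0.3 0.1] op 0.0504
[-0.06  0.11 10.44]
```

View pics/s1.png

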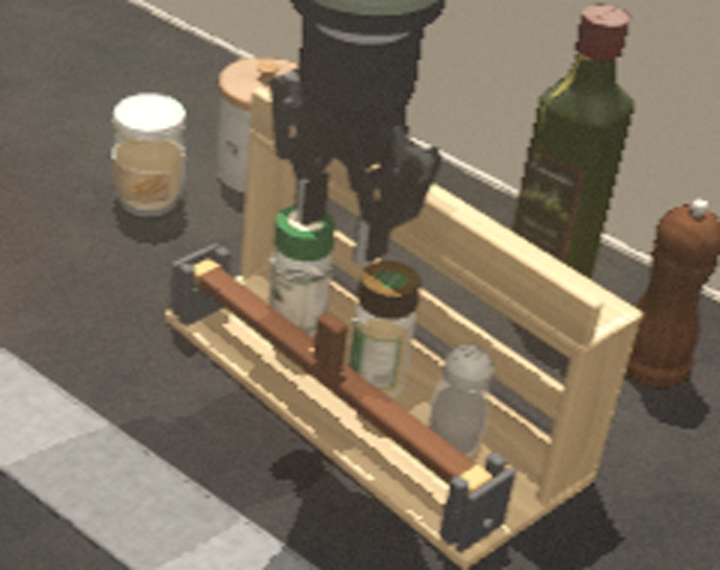

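View pics/t1.png

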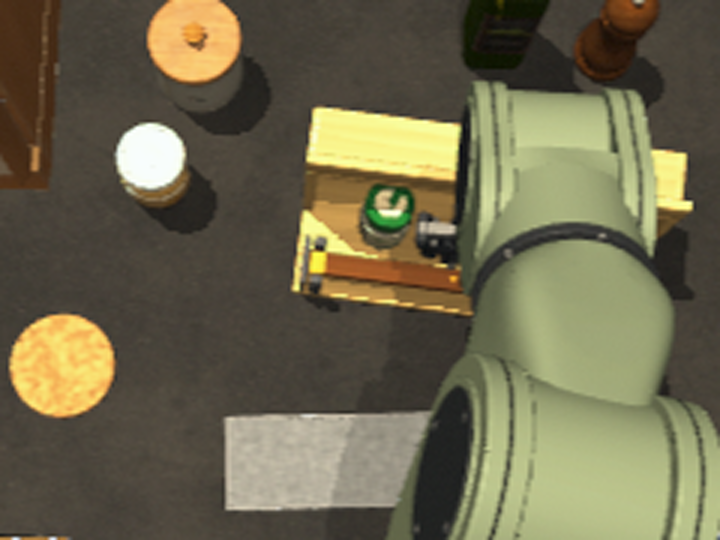

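Call:
carry_out(
  increments=[0,0,-0.003,-0.1,0.1,2,5,0,0,0,0,0,2,5,0,0,0,0,0,2,5,0,0,0,0,0,2,5,0,0,0,0,0,1.5,5,0,0,0,0,0,0.9,5,0,0,0,0,0,0,5],
)

```text
clock: 6.62
position: [0.5838, -0.1625, 0.0783]
ee_rot: [-180.0, 0.0, 84.6]
ft_force: [0.3, -0.9, -0.9]
opening: 0.0501
```

```bash
python3 - <<'E'
from h import *
st()
p,d=grab_frame("scene");cv2.imwrite("pics/s2.png",cv2.resize(p[150:310,220:420],None,fx=3.6,fy=3.6,interpolation=2))
E
```

```text
t 6.62 pos [ 0.5838 -0.1625  0.0783] rpy [-180.     0.    84.6] q [ 18.  56. -11.  87.  15.  39.  84.] F [ 0.3 -0.9 -0.9] op 0.0501
```

View pics/s2.png

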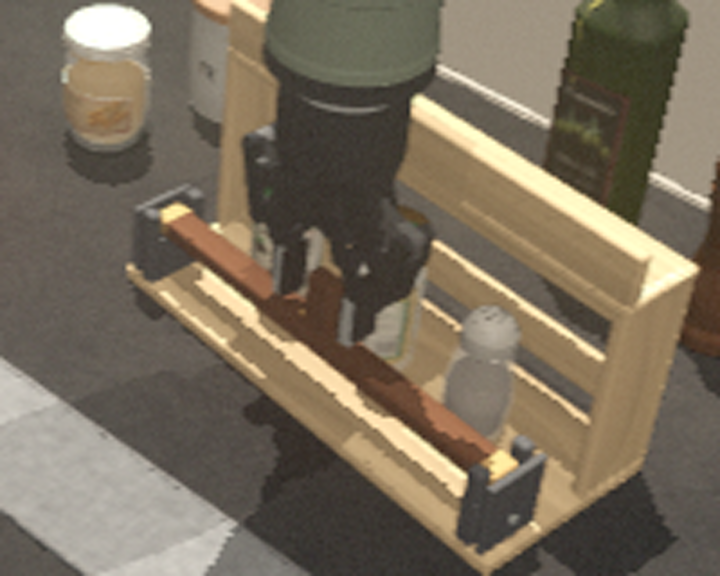

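Call:
carry_out(
  increments=[0,0,0,0,0,0,1.5,0,0,0,0,0,0,1.5,0,0,0,0,0,0,1.5,0,0,0,0,0,0,1.5,0,0,0,0,0,0,1.5,0,0,0,0,0,0,1.5],
)

```text
clock: 7.42
position: [0.5841, -0.1626, 0.079]
ee_rot: [179.9, 0.0, 84.6]
ft_force: [-0.8, 0.0, 5.9]
opening: 0.0212
```

Call:
carry_out(
  increments=[0,0,0,0,0,-0.5,1,0,0,0,0,0,-0.8,1,0,0,0,0,0,-0.8,1,0,0,0,0,0,-0.8,1,0,0,0,0,0,-0.8,1,0,0,0,0,0,-0.8,1,0,0,0,0,0,-0.8,1,0,0,0,0,0,-0.8,1,0,0,0,0,0,-0.6,1,0,0,0,0,0,0,1],
)

```text
clock: 8.68
position: [0.5839, -0.1625, 0.1457]
ee_rot: [180.0, 0.0, 84.6]
ft_force: [-0.8, 0.4, -0.9]
opening: 0.0208
```

```bash
python3 - <<'E'
from h import *
st()
p,d=grab_frame("scene");cv2.imwrite("pics/s3.png",cv2.resize(p[130:310,200:420],None,fx=3.3,fy=3.3,interpolation=2))
E
```

```text
t 8.68 pos [ 0.5839 -0.1625  0.1457] rpy [180.    0.   84.6] q [ 19.  50. -13.  84.  14.  47.  86.] F [-0.8  0.4 -0.9] op 0.0208
```

View pics/s3.png

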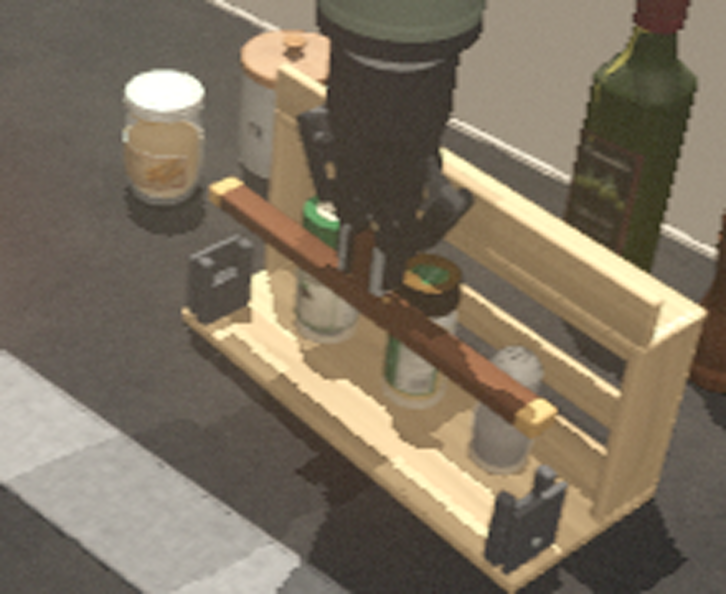

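Call:
carry_out(
  increments=[0,0,0,0.7,-2,0,1,0,0,0,0.7,-3,0,1,0,0,0,0.7,-3,0,1,0,0,0,0.7,-3,0,1,0,0,0,0.8,-3,0,1,0,0,0,0.8,-2.9,0,1,0,0,-0.05,0,0,1,1,0,0,-0.05,0,0,2,1,0,0,-0.043,0,0,2,1,0,0,0,0,0,2,1],
)

```text
clock: 9.98
position: [0.4202, -0.1028, 0.0742]
ee_rot: [180.0, -0.0, 92.8]
ft_force: [-0.1, 0.1, -1.8]
opening: 0.0208
```

```bash
python3 - <<'E'
from h import *
st();print(delta([.42,-.1025,.0365]))
p,d=grab_frame("scene");cv2.imwrite("pics/s4.png",cv2.resize(p[150:350,140:380],None,fx=3,fy=3,interpolation=2))
p,d=grab_frame("top");cv2.imwrite("pics/t4.png",cv2.resize(p[150:300,200:400],None,fx=3,fy=3,interpolation=2))
E
```

```text
t 9.97 pos [ 0.4202 -0.1028  0.0742] rpy [180.   -0.   92.8] q [ 12.  48.  -5. 123.  22.   9.  80.] F [-0.1  0.1 -1.8] op 0.0208
[ 0.03 -0.02  3.77]
```

View pics/s4.png

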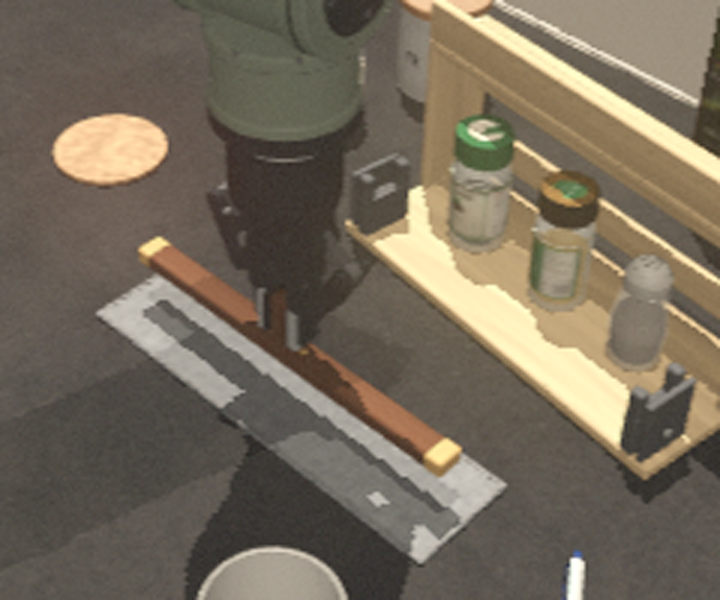

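View pics/t4.png

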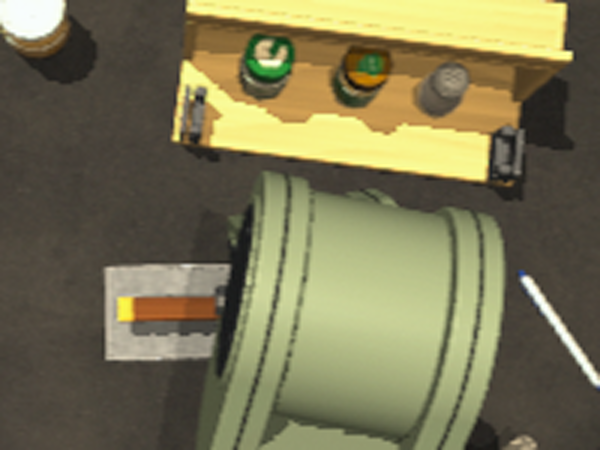

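Call:
carry_out(
  increments=[0,0,0,0,0.8,0,1,0,0,0,0,0.7,0,1,0,0,0,0,0,0.6,1,0,0,0,0,0,0.6,1,0,0,0,0,0,0.6,1],
)

```text
clock: 10.7
position: [0.4345, -0.102, 0.0569]
ee_rot: [-180.0, 0.0, 92.8]
ft_force: [-0.4, 0.3, -1.0]
opening: 0.0212
```

```bash
python3 - <<'E'
from h import *
st()
E
```

```text
t 10.7 pos [ 0.4345 -0.102   0.0569] rpy [-180.     0.    92.8] q [ 12.  51.  -4. 121.  22.   9.  79.] F [-0.4  0.3 -1. ] op 0.0212
```

Joint 6 stays at 9°. Continue down gently.

Call:
carry_out(
  increments=[0,0,0,0,0,0.5,1,0,0,0,0,0,0.5,1,0,0,0,0,0,0.4,1,0,0,0,0,0,0.3,1,0,0,0,0,0,0.2,1,0,0,0,0,0,0,1],
)

```text
clock: 11.45
position: [0.4347, -0.102, 0.0383]
ee_rot: [-180.0, 0.0, 92.8]
ft_force: [0.9, -0.3, -1.5]
opening: 0.0212
```

```bash
python3 - <<'E'
from h import *
st()
E
```

```text
t 11.45 pos [ 0.4347 -0.102   0.0383] rpy [-180.     0.    92.8] q [ 11.  53.  -3. 121.  23.   6.  79.] F [ 0.9 -0.3 -1.5] op 0.0212
```

Call:
carry_out(
  increments=[0,0,0,0,0,0.15,1,0,0,0,0,0,0.1,1,0,0,0,0,0,0,1],
)

```text
clock: 11.82
position: [0.4347, -0.102, 0.036]
ee_rot: [180.0, 0.0, 92.8]
ft_force: [-0.9, -0.2, 4.0]
opening: 0.0213
```

Call:
carry_out(
  increments=[0,0,0,0,0,0,2.6,0,0,0,0,0,0,3.5,0,0,0,0,0,0,4.5,0,0,0,0,0,0,5,0,0,0,0,0,-1,5,0,0,0,0,0,-2,5,0,0,0,0,0,-3,5,0,0,0,0,0,-4,5,0,0,0,0,0,-5,7,0,0,0,0,0,-5,7],
)

```text
clock: 13.08
position: [0.4342, -0.1019, 0.2382]
ee_rot: [180.0, 0.0, 92.8]
ft_force: [0.6, -0.6, -0.4]
opening: 0.0699
```

```bash
python3 - <<'E'
from h import *
st()
p,d=grab_frame("scene");cv2.imwrite("pics/s5.png",cv2.resize(p[150:350,140:380],None,fx=3,fy=3,interpolation=2))
C=cloud("scene",d);m=masks_of("green_jar","scene")[0]["mask"]&(d>0)
P=C[m];P=P[(P[:,2]>.02)&(P[:,2]<.13)]
for lo,hi in((.1,.115),(.05,.09),(.06,.1)):
    Q=P[(P[:,2]>lo)&(P[:,2]<hi)];print(lo,len(Q),np.median(Q,0),Q.min(0),Q.max(0))
# fit circle r=.023 to side points
from scipy.optimize import least_squares
Q=P[(P[:,2]>.04)&(P[:,2]<.112)]
s=least_squares(lambda c:np.hypot(Q[:,0]-c[0],Q[:,1]-c[1])-.023,[.645,-.085],loss="soft_l1",f_scale=.002);print("circle",s.x,s.cost)
m=masks_of("bar","scene")[0]["mask"]&(d>0);P=C[m];Q=P[(P[:,2]>.014)&(P[:,2]<.022)&(P[:,0]<.5)]
vx,vy,x0,y0=cv2.fitLine(Q[:,:2].astype(np.float32),cv2.DIST_HUBER,0,.002,.001).ravel();print("bar",np.degrees(np.arctan(-vx/vy)),Q.mean(0),Q.min(0),Q.max(0))
E
```

```text
t 13.07 pos [ 0.4342 -0.1019  0.2382] rpy [180.    0.   92.8] q [ 20.  31. -18. 111.  14.  41.  86.] F [ 0.6 -0.6 -0.4] op 0.0699
0.1 102 [ 0.62756408 -0.09934027  0.10687646] [ 0.62048104 -0.10858559  0.10018445] [ 0.65686916 -0.06800821  0.11456291]
0.05 274 [ 0.62755677 -0.0996285   0.07221425] [ 0.61863664 -0.11013308  0.05026224] [ 0.65722873 -0.06846157  0.08987207]
0.06 270 [ 0.62775685 -0.09944675  0.07924463] [ 0.61863664 -0.11013308  0.06035376] [ 0.65750606 -0.06846157  0.09967508]
circle [ 0.64509954 -0.08495166] 0.00048133326862091395
bar 2.5105906 [ 0.43493297 -0.11806448  0.01831253] [ 0.41791893 -0.25388463  0.01401793] [0.45321082 0.04583068 0.02195895]
```

View pics/s5.png

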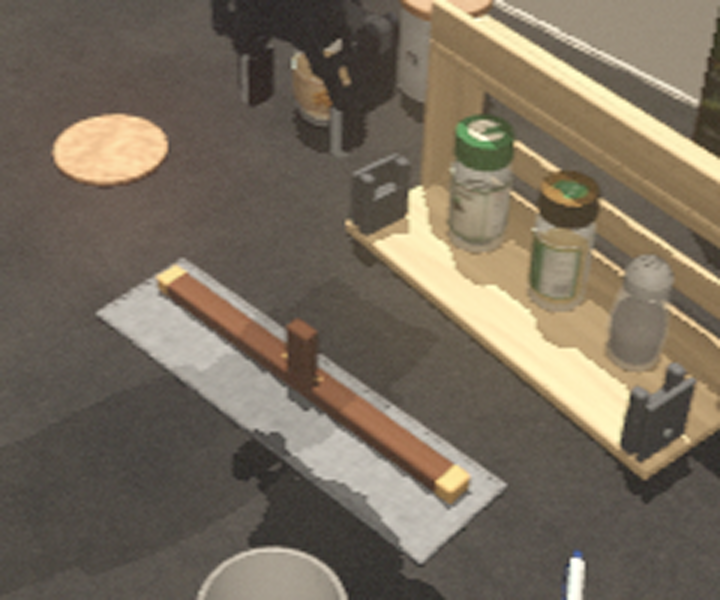

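```bash
cat > fit.py <<'E'
from h import *
import itertools
from scipy.optimize import least_squares
D=[([0.24576,0.51957,0.24182],[179.997,.061,64.685],[-67.075,40.515,-1.583,85.083,1.262,54.481,-4.328]),
([0.4158,0.1963,0.2424],[180,0,84.4],[-23,31,-11,108,9,42,46]),
([.5829,-.1623,.1814],[180,0,84.3],[19,48,-13,83,13,51,86]),
([.5838,-.1625,.0783],[180,0,84.6],[18,56,-11,87,15,39,84]),
([.5839,-.1625,.1457],[180,0,84.6],[19,50,-13,84,14,47,86]),
([.4202,-.1028,.0742],[180,0,92.8],[12,48,-5,123,22,9,80]),
([.4345,-.102,.0569],[180,0,92.8],[12,51,-4,121,22,9,79]),
([.4347,-.102,.0383],[180,0,92.8],[11,53,-3,121,23,6,79])]
s=state();D.append((s["position"],s["ee_rot"],s["joint_positions"]))
W=[1,.1,.1,.1,.1,.1,.1,.1,1]
def fk(q,L,sg):
    ax="zyzyzyz";R=Ro.identity();p=np.array([0,0,L[0]]);q=np.radians(q)
    # L: d1,d3,d5,d7,a2off(x after j1),a4 (x at elbow),j7 offset, a5 (back x),a6 (x at wrist)
    offs={0:[L[7],0,0],2:[L[4],0,L[1]],4:[L[5],0,L[2]],6:[0,0,L[3]]}
    for i in range(7):
        v=[0,0,0];v["xyz".index(ax[i])]=sg[i]*q[i]+(L[6] if i==6 else 0)
        R=R*Ro.from_rotvec(v)
        if i in offs:p=p+R.apply(offs[i])
        if i==3:p=p+R.apply([L[8],0,0])
        if i==5:p=p+R.apply([L[9],0,0])
    return p,R
if __name__=="__main__":
    best=[]
    for sz in itertools.product([1,-1],repeat=4):
        sg=[sz[0],1,sz[1],1,sz[2],1,sz[3]]
        for o in(0,np.pi/2,np.pi,-np.pi/2):
            def res(L):
                r=[]
                for (p,e,q),w in zip(D,W):
                    pp,R=fk(q,L,sg);r+=list((pp-p)*w)+list((R.inv()*Ro.from_euler('xyz',e,degrees=True)).as_rotvec()*.3*w)
                r+=list(1e-3*np.array([L[4],L[5],L[7],L[8],L[9]]))
                return r
            s=least_squares(res,[.34,.4,.4,.25,0,0,o,0,0,0]);best.append((s.cost,sg,s.x))
    best.sort(key=lambda b:b[0])
    for b in best[:3]:print(b[0],b[1],np.round(b[2],3))
    c,sg,L=best[0]
    for (p,e,q) in D:
        pp,R=fk(q,L,sg);print(np.round((pp-p)*1000,1),np.round(np.degrees((R.inv()*Ro.from_euler('xyz',e,degrees=True)).as_rotvec()),2))
    np.savez("kin.npz",L=L,sg=sg)
E
python3 fit.py
```

```text
0.0004276509758373801 [-1, 1, -1, 1, -1, 1, -1] [-0.389  0.53   0.283 -0.378 -0.024  0.151 -3.142 -0.01  -0.15  -0.029]
0.0004276509758373886 [-1, 1, -1, 1, -1, 1, -1] [-0.389  0.53   0.283 -0.378 -0.024  0.151  3.142 -0.01  -0.15  -0.029]
0.000427650975837605 [-1, 1, -1, 1, -1, 1, -1] [-0.389  0.53   0.283 -0.378 -0.024  0.151  3.142 -0.01  -0.15  -0.029]
[-26.7  10.5   0.6] [-0.  0.  0.]
[-9.4 13.2  0.5] [0.08 0.4  0.8 ]
[ 8.7 -3.  -4.1] [-0.55  0.4  -0.16]
[13.2 -8.5  1.5] [-0.56  0.21 -0.54]
[ 3.  -5.7  7.8] [0.56 0.32 0.39]
[  9.2 -17.    7.3] [ 0.81 -0.2   0.26]
[ 14.9 -21.6   3.3] [-0.33  0.19 -1.51]
[ 12.8 -21.5   7.2] [ 0.51  0.05 -0.12]
[-0.6 -1.5 -0.8] [ 0. -0.  0.]
```

```bash
cat > fit2.py <<'E'
from fit import *
import json,os
def basis(q):
    # pos = sum R_i c_i for i=0..7 (R_0=I)
    sg=[-1,1,-1,1,-1,1,-1];R=Ro.identity();M=[np.eye(3)];q=np.radians(q)
    for i in range(7):
        v=[0,0,0];v[2 if i%2==0 else 1]=sg[i]*q[i]+(np.pi if i==6 else 0);R=R*Ro.from_rotvec(v);M.append(R.as_matrix())
    return np.hstack(M[:1]+M[1:]),R
def solve(D,W):
    # remove redundancy by ridge
    A=[];b=[]
    for (p,e,q),w in zip(D,W):
        B,_=basis(q);A.append(B*w);b.append(np.array(p)*w)
    lam=1e-3;A.append(lam*np.eye(24));pr=np.zeros(24);b.append(lam*pr)
    x=np.linalg.lstsq(np.vstack(A),np.hstack(b),rcond=None)[0];return x
if __name__=="__main__":
    x=solve(D,W);print(np.round(x.reshape(8,3),3))
    for (p,e,q) in D:print(np.round((basis(q)[0]@x-p)*1000,1))
E
python3 fit2.py
```

```text
[[-0.007  0.04  -0.063]
 [ 0.063  0.005 -0.063]
 [-0.051  0.005  0.265]
 [ 0.04  -0.014  0.265]
 [ 0.086 -0.014  0.15 ]
 [-0.081 -0.015  0.15 ]
 [ 0.071 -0.015 -0.069]
 [-0.031  0.008 -0.069]]
[0. 0. 0.]
[-0.3 -0.2  0.1]
[ 0.2  0.2 -4.1]
[ 0.7  0.5 -1.4]
[-0.9  0.5  5.5]
[0.2 3.2 1.1]
[-0.6 -3.2 -1.6]
[ 0.3 -0.2  0.5]
[ 0. -0. -0.]
```

```bash
python3 - <<'E'
from h import *
print(delta([.5665,-.0768,.21]))
E
```

```text
[ 1.92 13.24  2.86]
```

Call:
carry_out(
  increments=[0,0,0.05,0.5,3.3,0.7,7,0,0,0.05,0.5,3.3,0.7,7,0,0,0.044,0.5,3.3,0.7,7,0,0,0,0.4,3.3,0.7,7],
)

```text
clock: 13.72
position: [0.5675, -0.086, 0.2069]
ee_rot: [-179.9, 0.0, 84.5]
ft_force: [0.2, 0.1, -0.4]
opening: 0.0702
```

```bash
cat >> h.py <<'E'
import json
def log():
    s=state();open("log.jsonl","a").write(json.dumps([list(map(float,s[k])) for k in("position","ee_rot","joint_positions")])+"\n");st()
E
python3 -c "
from h import *
log()"
```

```text
t 13.72 pos [ 0.5675 -0.086   0.2069] rpy [-179.9    0.    84.5] q [ 13.  43. -14.  88.  13.  51.  78.] F [ 0.2  0.1 -0.4] op 0.0702
```

Call:
carry_out(
  increments=[-0.1,0,0,0,0,0,7,-0.1,0,0,0,0,0,7],
)

```text
clock: 13.98
position: [0.5666, -0.0861, 0.2069]
ee_rot: [168.5, -0.0, 84.5]
ft_force: [1.2, -0.0, -1.3]
opening: 0.07
```

```bash
python3 -c "
from h import *
log()"
```

```text
t 13.97 pos [ 0.5666 -0.0861  0.2069] rpy [168.5  -0.   84.5] q [ 12.  39. -12. 101.  16.  30.  75.] F [ 1.2 -0.  -1.3] op 0.07
```

Call:
carry_out(
  increments=[-0.1,0,0,0,0,0,7,-0.1,0,0,0,0,0,7],
)

```text
clock: 14.22
position: [0.5663, -0.0863, 0.2076]
ee_rot: [157.0, -0.0, 84.5]
ft_force: [0.8, -0.2, 0.1]
opening: 0.0699
```

```bash
python3 -c "
from h import *
log()"
```

```text
t 14.22 pos [ 0.5663 -0.0863  0.2076] rpy [157.   -0.   84.5] q [  8.  36.  -4. 113.  21.   8.  70.] F [ 0.8 -0.2  0.1] op 0.0699
```

Call:
carry_out(
  increments=[-0.08,0,0,0,0,0,7,-0.08,0,0,0,0,0,7],
)

```text
clock: 14.48
position: [0.5802, -0.0894, 0.2289]
ee_rot: [150.6, -0.1, 84.6]
ft_force: [1.0, 1.6, 1.0]
opening: 0.0702
```

```bash
python3 -c "
from h import *
log()"
```

```text
t 14.47 pos [ 0.5802 -0.0894  0.2289] rpy [ 1.506e+02 -1.000e-01  8.460e+01] q [  6.  35.  -0. 116.  18.   0.  72.] F [1.  1.6 1. ] op 0.0702
```

```bash
cat > fit3.py <<'E'
from fit2 import *
def data():
    DD=[D[0]]+[tuple(json.loads(l)) for l in open("log.jsonl")]
    return DD
EX=[([0.4342,-0.1019,0.2382],[180,0,92.8],[20,31,-18,111,14,41,86])]
def fitset(cols,DD,W,pr,lam=1e-3):
    A=[];b=[]
    for (p,e,q),w in zip(DD,W):
        B,_=basis(q);A.append(B[:,cols]*w);b.append(np.array(p)*w)
    A.append(lam*np.eye(len(cols)));b.append(lam*pr)
    x=np.linalg.lstsq(np.vstack(A),np.hstack(b),rcond=None)[0];X=np.zeros(24);X[cols]=x;return X
if __name__=="__main__":
    DD=data();n=len(DD);A=DD+D[1:8]+EX;W=[1]*n+[.1]*8
    # params: R_i index i: c0 z, c1.. 
    for name,cols in (("dz",[2,11-2,]),):pass
    sets={"z":[2,8,14,23],"xz":[2,3,6,8,12,14,18,23],"xyz":[2,3,6,7,8,12,13,14,18,19,23]}
    for k,c in sets.items():
        X=fitset(c,A,W,np.zeros(len(c)));print(k,{i:round(X[i],3) for i in c})
        print([np.round((basis(q)[0]@X-np.array(p))*1000,1).tolist() for p,e,q in A])
    for p,e,q in A[:n]:
        print(np.round(np.degrees((basis(q)[1].inv()*Ro.from_euler('xyz',e,degrees=True)).as_rotvec()),2))
E
python3 fit3.py
```

```text
z {2: np.float64(0.133), 8: np.float64(0.62), 14: np.float64(0.208), 23: np.float64(0.255)}
[[-28.4, 9.2, -14.0], [6.2, 9.9, -9.5], [1.2, 13.3, 3.1], [2.8, 25.1, 10.5], [-1.9, 31.4, 9.8], [-13.6, 13.6, 11.4], [10.4, 4.7, -21.5], [31.8, 2.7, -17.0], [21.0, 2.6, -10.0], [68.5, 16.3, 13.2], [65.9, 7.2, 5.1], [76.5, 12.5, 5.6], [-4.8, 8.5, 11.7]]
xz {2: np.float64(0.304), 3: np.float64(-0.031), 6: np.float64(0.096), 8: np.float64(0.645), 12: np.float64(0.046), 14: np.float64(0.272), 18: np.float64(0.08), 23: np.float64(0.294)}
[[-26.5, 11.4, 0.0], [0.5, 1.3, -0.2], [-3.0, -3.8, 1.9], [0.1, -2.1, 1.0], [2.0, 6.2, -3.2], [-14.3, -1.7, 37.7], [-0.6, -0.6, -18.8], [-2.9, 0.8, -27.7], [5.1, -2.1, -12.6], [7.5, -2.7, 18.9], [-0.3, -10.5, 8.9], [6.8, -6.4, 6.7], [-19.2, -10.2, 39.2]]
xyz {2: np.float64(0.32), 3: np.float64(0.0), 6: np.float64(0.006), 7: np.float64(-0.009), 8: np.float64(0.514), 12: np.float64(0.0), 13: np.float64(-0.022), 14: np.float64(0.29), 18: np.float64(-0.0), 19: np.float64(-0.002), 23: np.float64(0.296)}
[[0.0, 0.0, 0.0], [-0.0, 0.1, 0.0], [0.2, -0.0, 0.0], [0.0, 0.0, 0.0], [-0.1, 0.0, -0.1], [-0.7, 0.6, 0.8], [-4.4, -4.4, -6.2], [-5.3, -2.2, -2.3], [1.7, -4.6, 4.7], [4.7, 3.8, 2.4], [-4.3, -5.6, -1.7], [1.5, -1.5, 1.4], [-4.0, 0.5, -1.7]]
[-0.  0. -0.]
[ 0. -0. -0.]
[-0. -0.  0.]
[-0. -0. -0.]
[-0. -0. -0.]
```

```bash
cat > kin.py <<'E'
from fit3 import *
_DD=data();_c=[2,3,6,7,8,12,13,14,18,19,23]
X=fitset(_c,_DD+D[1:8]+EX,[1]*len(_DD)+[.03]*8,np.zeros(11))
LO=np.array([-155.06,-18.47,-90,0,-83.41,0,-161.91]);HI=np.array([155.06,123.98,86.84,140.48,263.41,116,161.91])
def FK(q):
    B,R=basis(q);return B@X,R
def IK(p,R,q0,w=.02,mg=3):
    def f(q):
        pp,RR=FK(q);return np.r_[(pp-p)*10,(RR.inv()*R).as_rotvec()*5,w*np.radians(q-q0)]
    s=least_squares(f,np.clip(q0,LO+mg+.1,HI-mg-.1),bounds=(LO+mg,HI-mg));pp,RR=FK(s.x)
    return s.x,np.linalg.norm(pp-p)*1000,np.degrees((RR.inv()*R).magnitude())
YAW=-5.5
ex=np.array([np.cos(np.radians(YAW)),np.sin(np.radians(YAW)),0]);ey=np.array([-ex[1],ex[0],0])
def leanR(deg,yaw=YAW):
    return Ro.from_euler('xyz',[180,0,90+yaw],degrees=True)*Ro.from_rotvec([-np.radians(deg),0,0])
JAR=np.array([.6445,-.0843,0])
def gpose(lean,g,back=0,yaw=YAW,jar=JAR):
    R=leanR(lean,yaw);z=R.apply([0,0,1]);return jar+np.array([0,0,g])+z*(.008-back),R
E
cat > sol.py <<'E'
from kin import *
rng=np.random.default_rng(0)
COA=np.array([.5,.22,0])
for nm,(p,R) in {"grasp40":gpose(40,.08),"grasp35":gpose(35,.08),"place40":gpose(40,.08-.012+.0065,jar=COA),"place40yaw20":gpose(40,.0745,jar=COA,yaw=20),"grasp_flipR":(gpose(40,.08)[0],gpose(40,.08)[1]*Ro.from_euler('z',180,degrees=True))}.items():
    S=[]
    for k in range(60):
        q0=rng.uniform(LO+5,HI-5);q,e,a=IK(p,R,q0,.01)
        if e<2 and a<1:S.append(q)
    S=np.array(S);print(nm,len(S))
    if len(S):
        for q in S[np.argsort(S[:,2])][::max(1,len(S)//10)]:print(np.round(q).astype(int),"marg",int(np.min(np.minimum(q-LO,HI-q))))
E
python3 sol.py
```

```text
grasp40 34
[ 41  87 -87 116 128  81   4] marg 3
[ 41  86 -86 116 128  80   4] marg 3
[ 40  82 -80 116 128  75  -1] marg 9
[ 37  75 -68 116 130  65 -11] marg 21
[ 36  74 -66 116 130  63 -13] marg 23
[ 35  72 -63 117 131  60 -16] marg 23
[ 28  65 -45 117 139  49 -32] marg 23
[ 23  61 -34 117 146  43 -44] marg 23
[ 14  58 -17 117 161  37 -65] marg 23
[  7  58  -4 117 175  35 -84] marg 23
[   0   58    8  118  188   36 -102] marg 22
[ -16   67   41  118  215   49 -142] marg 19
grasp35 38
[ 40  85 -87 112 121  79   8] marg 3
[ 39  78 -76 112 121  68   0] marg 14
[ 36  72 -66 113 121  59  -6] marg 23
[ 34  69 -60 113 123  54 -11] marg 27
[ 29  64 -48 113 127  45 -21] marg 27
[ 27  62 -42 113 130  41 -26] marg 27
[ 25  61 -39 113 131  39 -29] marg 27
[ 23  60 -35 113 134  36 -33] marg 27
[ 22  59 -32 113 136  35 -36] marg 27
[ 17  57 -23 113 146  30 -49] marg 27
[ 13  57 -15 113 156  27 -62] marg 26
[   0   57    8  114  191   26 -104] marg 25
[  -9   60   26  114  214   33 -134] marg 26
place40 49
[ -5  85 -84 130 117 113 -47] marg 3
[ -7  79 -74 130 116 103 -53] marg 10
[ -8  77 -70 130 1
[... 662 characters left out ...]
40] marg 3
[ -2  71 -57 137 137  77 -43] marg 3
[ -9  65 -42 137 144  69 -55] marg 3
[-11  64 -36 137 147  67 -60] marg 3
[-12  64 -36 137 148  66 -61] marg 3
[-12  63 -35 137 148  66 -61] marg 3
[-13  63 -33 137 149  65 -63] marg 3
[-14  62 -31 137 151  64 -65] marg 3
[-15  62 -29 137 152  64 -66] marg 3
grasp_flipR 20
[ 29  65 -46 117 138  49 149] marg 12
[ 21  60 -30 117 149  41 131] marg 23
[ 18  59 -25 117 153  39 125] marg 23
[ 16  59 -21 117 156  38 120] marg 23
[ 14  58 -17 117 160  37 115] marg 23
[  3  58   3 118 182  35  86] marg 22
[ -5  60  18 118 197  38  65] marg 22
[-10  62  28 118 206  42  52] marg 22
[-20  70  50 118 219  55  29] marg 22
[-26  87  79 118 226  79   5] marg 8
```

```bash
cat > plan.py <<'E'
from kin import *
s=state();q0=s["joint_positions"];print(np.round(q0,1))
p,R=gpose(40,.08,back=.18)
qe,e,a=IK(p,R,np.array([20,50,-28,112,150,38,-50.]),.02);print("end",np.round(qe,1),e,a,p)
qm=np.array([12,36,-12,103,25,35,66.])
def seg(a,b,n):return [a+(b-a)*(k+1)/n for k in range(n)]
path=seg(q0,qm,5)+seg(qm,qe,16)
P0,R0=FK(q0)
pr=(P0,R0);qp=q0;rows=[]
for q in path:
    P,Rr=FK(q)
    dr=(pr[1].inv()*Rr).as_rotvec();dp=pr[1].inv().apply(P-pr[0])*100;dp2=Rr.inv().apply(P-pr[0])*100
    rows.append(np.r_[dr,dp]);zt=Rr.apply([0,0,1])
    print(np.round(q).astype(int),"P",np.round(P,3),"wrist",np.round(P-.296*zt,2),"turn",round(np.degrees(np.linalg.norm(dr)),1),"d",round(np.linalg.norm(dp),1),"dq",np.round(abs(q-qp).max(),1))
    pr=(P,Rr);qp=q
E
python3 plan.py
```

```text
[ 6.000e+00  3.480e+01 -5.000e-01  1.157e+02  1.820e+01  1.000e-01
  7.220e+01]
end [ 22.   39.1 -31.4 135.9 146.1  38.2 -56.1] 0.0066795696502240775 0.00037929130452357603 [ 0.53444952 -0.07370334  0.21175964]
[  7  35  -3 113  20   7  71] P [ 0.572 -0.092  0.223] wrist [ 0.45 -0.08  0.49] turn 4.3 d 1.0 dq 7.0
[  8  35  -5 111  21  14  70] P [ 0.563 -0.095  0.22 ] wrist [ 0.46 -0.08  0.5 ] turn 4.3 d 1.0 dq 7.0
[ 10  36  -7 108  22  21  68] P [ 0.554 -0.1    0.219] wrist [ 0.47 -0.08  0.5 ] turn 4.2 d 1.1 dq 7.0
[ 11  36 -10 106  24  28  67] P [ 0.545 -0.107  0.22 ] wrist [ 0.48 -0.08  0.51] turn 4.2 d 1.2 dq 7.0
[ 12  36 -12 103  25  35  66] P [ 0.535 -0.115  0.224] wrist [ 0.49 -0.08  0.51] turn 4.2 d 1.3 dq 7.0
[ 13  36 -13 105  33  35  58] P [ 0.524 -0.13   0.219] wrist [ 0.48 -0.07  0.51] turn 3.4 d 1.9 dq 7.6
[ 13  36 -14 107  40  35  51] P [ 0.516 -0.144  0.215] wrist [ 0.48 -0.07  0.5 ] turn 3.1 d 1.7 dq 7.6
[ 14  37 -16 109  48  36  43] P [ 0.51  -0.156  0.212] wrist [ 0.47 -0.07  0.49] turn 2.9 d 1.4 dq 7.6
[ 14  37 -17 111  55  36  35] P [ 0.507 -0.167  0.21 ] wrist [ 0.
[... 573 characters left out ...]
  37 -10] P [ 0.524 -0.175  0.209] wrist [ 0.41 -0.06  0.45] turn 3.1 d 0.8 dq 7.6
[ 19  38 -25 126 108  37 -18] P [ 0.529 -0.166  0.209] wrist [ 0.4  -0.06  0.45] turn 3.4 d 1.1 dq 7.6
[ 19  38 -27 128 116  37 -26] P [ 0.533 -0.153  0.209] wrist [ 0.39 -0.06  0.45] turn 3.7 d 1.3 dq 7.6
[ 20  39 -28 130 123  38 -33] P [ 0.536 -0.137  0.21 ] wrist [ 0.38 -0.06  0.44] turn 4.0 d 1.6 dq 7.6
[ 21  39 -29 132 131  38 -41] P [ 0.538 -0.119  0.21 ] wrist [ 0.37 -0.06  0.44] turn 4.3 d 1.9 dq 7.6
[ 21  39 -30 134 139  38 -48] P [ 0.538 -0.097  0.211] wrist [ 0.36 -0.06  0.44] turn 4.6 d 2.1 dq 7.6
[ 22  39 -31 136 146  38 -56] P [ 0.534 -0.074  0.212] wrist [ 0.35 -0.06  0.44] turn 4.9 d 2.4 dq 7.6
```

```bash
cat > rows.py <<'E'
from kin import *
def rows(path,op,q0=None):
    q0=state()["joint_positions"] if q0 is None else q0
    pr=FK(q0);out=[]
    for q in path:
        P,Rr=FK(q);dr=(pr[1].inv()*Rr).as_rotvec();dp=pr[1].inv().apply(P-pr[0])*100
        r=np.r_[np.round(dr,3),np.round(dp,1),op];out.append(r)
        R2=pr[1]*Ro.from_rotvec(r[:3]);P2=pr[0]+pr[1].apply(r[3:6]/100);pr=(P2,R2)
    print("[\n"+",\n".join(", ".join(f"{v:g}" for v in r) for r in out)+"]");return pr
def seg(a,b,n):return [a+(b-a)*(k+1)/n for k in range(n)]
E
python3 - <<'E'
from rows import *
log();q0=state()["joint_positions"];qm=np.array([12,36,-12,103,25,35,66.])
p,R=gpose(40,.08,back=.12)
qe,e,a=IK(p,R,np.array([20,50,-28,112,150,38,-50.]),.02);print(np.round(qe),e,a)
np.save("qe.npy",qe)
rows(seg(q0,qm,5)+seg(qm,qe,14)[:5],7)
E
```

```text
t 14.47 pos [ 0.5802 -0.0894  0.2289] rpy [ 1.506e+02 -1.000e-01  8.460e+01] q [  6.  35.  -0. 116.  18.   0.  72.] F [1.  1.6 1. ] op 0.0702
[ 21.  47. -30. 131. 148.  41. -55.] 0.0059160598421979195 0.00042032536626744117
[
0.074, -0.014, -0.002, -0.3, -1, 0.1, 7,
0.072, -0.019, -0.001, -0.4, -0.9, -0, 7,
0.07, -0.024, 0, -0.7, -0.8, -0.2, 7,
0.067, -0.028, 0.002, -0.7, -0.8, -0.4, 7,
0.065, -0.032, 0.003, -0.9, -0.8, -0.5, 7,
0.01, -0.068, 0.009, -1.8, -1, 1, 7,
-0.005, -0.062, 0.007, -1.6, -0.6, 1, 7,
-0.018, -0.055, 0.005, -1.3, -0.3, 1, 7,
-0.029, -0.044, 0.004, -1, 0, 0.8, 7,
-0.04, -0.033, 0.003, -0.7, 0.3, 0.7, 7]
```

Call:
carry_out(
  increments=[0.074,-0.014,-0.002,-0.3,-1,0.1,7,0.072,-0.019,-0.001,-0.4,-0.9,0,7,0.07,-0.024,0,-0.7,-0.8,-0.2,7,0.067,-0.028,0.002,-0.7,-0.8,-0.4,7,0.065,-0.032,0.003,-0.9,-0.8,-0.5,7],
)

```text
clock: 15.1
position: [0.5363, -0.1148, 0.2252]
ee_rot: [170.3, 6.3, 82.4]
ft_force: [-1.1, 0.1, 0.1]
opening: 0.0701
```

```bash
python3 - <<'E'
from rows import *
log();q0=state()["joint_positions"];qe=np.load("qe.npy")
rows(seg(q0,qe,13)[:7],7)
E
```

```text
t 15.1 pos [ 0.5363 -0.1148  0.2252] rpy [170.3   6.3  82.4] q [  8.  36.  -4. 103.  17.  33.  74.] F [-1.1  0.1  0.1] op 0.0701
[
0.025, -0.073, 0.009, -1.9, -1.5, 1.2, 7,
0.006, -0.069, 0.006, -1.8, -1, 1.1, 7,
-0.011, -0.061, 0.004, -1.5, -0.6, 1.1, 7,
-0.028, -0.051, 0.002, -1.1, -0, 0.9, 7,
-0.042, -0.036, 0.002, -0.7, 0.2, 0.8, 7,
-0.054, -0.02, 0.003, -0.2, 0.6, 0.7, 7,
-0.063, -0.001, 0.005, 0.4, 0.8, 0.5, 7]
```

Tracks well; the arm follows the branch.

Call:
carry_out(
  increments=[0.025,-0.073,0.009,-1.9,-1.5,1.2,7,0.006,-0.069,0.006,-1.8,-1,1.1,7,-0.011,-0.061,0.004,-1.5,-0.6,1.1,7,-0.028,-0.051,0.002,-1.1,0,0.9,7,-0.042,-0.036,0.002,-0.7,0.2,0.8,7],
)

```text
clock: 15.72
position: [0.5037, -0.1912, 0.1864]
ee_rot: [166.2, 22.5, 78.2]
ft_force: [0.4, 0.6, -0.1]
opening: 0.07
```

```bash
python3 - <<'E'
from rows import *
log();q0=state()["joint_positions"];qe=np.load("qe.npy")
for q in seg(q0,qe,10):print(np.round(FK(q)[0],3),end=" ")
rows(seg(q0,qe,10)[:6],7)
E
```

```text
t 15.72 pos [ 0.5037 -0.1912  0.1864] rpy [166.2  22.5  78.2] q [ -8.  42.  22. 115.  33.  15.  57.] F [ 0.4  0.6 -0.1] op 0.07
[ 0.485 -0.193  0.172] [ 0.472 -0.196  0.16 ] [ 0.467 -0.198  0.152] [ 0.469 -0.198  0.145] [ 0.478 -0.195  0.14 ] [ 0.493 -0.186  0.137] [ 0.512 -0.17   0.137] [ 0.533 -0.147  0.14 ] [ 0.555 -0.116  0.15 ] [ 0.573 -0.078  0.166] [
0.045, -0.013, -0.016, 0.1, -2.1, 1.1, 7,
0.021, -0.015, -0.016, -0.1, -1.4, 1, 7,
-0.005, -0.012, -0.013, 0.1, -0.6, 0.8, 7,
-0.031, -0.003, -0.008, 0.3, 0.1, 0.7, 7,
-0.054, 0.011, -0.002, 0.6, 0.7, 0.4, 7,
-0.075, 0.031, 0.008, 1.2, 1.4, 0.1, 7]
```

```bash
cat > sim.py <<'E'
from kin import *
def jac(q):
    p0,R0=FK(q);J=np.zeros((6,7));h=.01
    for i in range(7):
        d=np.zeros(7);d[i]=h;p,R=FK(q+d);J[:3,i]=(p-p0)/np.radians(h);J[3:,i]=(R0.inv()*R).as_rotvec()@R0.as_matrix().T/np.radians(h)
    return J
def step(q,row,sub=8,W=np.ones(7),lam=1e-4,null=None):
    p,R=FK(q);pt=p+R.apply(np.array(row[3:6])/100);Rt=R*Ro.from_rotvec(row[:3])
    return track(q,pt,Rt,sub,W,lam,null)
def track(q,pt,Rt,sub=8,W=np.ones(7),lam=1e-4,null=None):
    p0,R0=FK(q);rv=(R0.inv()*Rt).as_rotvec()
    for k in range(sub):
        a=(k+1)/sub;P=p0+(pt-p0)*a;RR=R0*Ro.from_rotvec(rv*a)
        p,R=FK(q);e=np.r_[P-p,R.apply((R.inv()*RR).as_rotvec())]
        J=jac(q);Wi=np.diag(1/W);Ji=Wi@J.T@np.linalg.inv(J@Wi@J.T+lam*np.eye(6))
        dq=Ji@e
        if null is not None:dq=dq+(np.eye(7)-Ji@J)@null(q)
        q=np.clip(q+np.degrees(dq),LO,HI)
    return q
E
python3 - <<'E'
from sim import *
L=[json.loads(l) for l in open("log.jsonl")]
def run(q,rows,**k):
    for r in rows:q=step(q,r,**k)
    return np.round(q,1)
a=np.array(L[-2][2]);R1=[[0.025,-0.073,0.009,-1.9,-1.5,1.2],[0.006,-0.069,0.006,-1.8,-1,1.1],[-0.011,-0.061,0.004,-1.5,-0.6,1.1],[-0.028,-0.051,0.002,-1.1,0,0.9],[-0.042,-0.036,0.002,-0.7,0.2,0.8]]
print("obs",np.round(L[-1][2],1))
for lam in(1e-6,1e-4,1e-3,1e-2):print(lam,run(a,R1,lam=lam))
b=np.array(L[-3][2]);R0=[[0.074,-0.014,-0.002,-0.3,-1,0.1],[0.072,-0.019,-0.001,-0.4,-0.9,0],[0.07,-0.024,0,-0.7,-0.8,-0.2],[0.067,-0.028,0.002,-0.7,-0.8,-0.4],[0.065,-0.032,0.003,-0.9,-0.8,-0.5]]
print("obs",np.round(a,1));print(run(b,R0),run(b,R0,lam=1e-3))
# lean moves
c=np.array(L[0][2]);print("obs",np.round(L[1][2],1),np.round(L[2][2],1),"sim",run(c,[[-.1,0,0,0,0,0]]*2),run(c,[[-.1,0,0,0,0,0]]*4))
E
```

```text
obs [ -7.7  41.8  22.  114.5  33.3  15.3  57. ]
1e-06 [ -7.7  41.8  22.  114.4  32.6  15.6  57.7]
0.0001 [ -7.7  41.8  22.  114.4  32.6  15.6  57.7]
0.001 [ -7.6  41.7  21.9 114.3  32.6  15.8  57.8]
0.01 [ -6.9  41.4  20.9 113.4  32.4  17.   58.3]
obs [  7.5  35.8  -4.1 103.   16.9  33.1  73.7]
[  7.2  35.8  -3.6 103.2  16.5  32.8  74.1] [  7.2  35.8  -3.6 103.3  16.5  32.8  74.1]
obs [ 12.3  38.8 -12.3 100.9  16.2  30.3  74.7] [  8.1  36.4  -4.5 113.3  20.7   7.9  69.6] sim [ 12.2  38.9 -12.2 100.5  16.   30.7  74.8] [  8.   36.5  -4.4 112.9  19.9   8.4  70.3]
```

```bash
nproc; cat > fast.py <<'E'
from kin import *
XC=X.reshape(8,3);SG=np.array([-1,1,-1,1,-1,1,-1])
def rot(ax,a):
    c,s=np.cos(a),np.sin(a)
    return np.array([[c,-s,0],[s,c,0],[0,0,1]]) if ax==2 else np.array([[c,0,s],[0,1,0],[-s,0,c]])
def fkj(q):
    R=np.eye(3);p=XC[0].copy();A=[];O=[];q=np.radians(q)
    for i in range(7):
        ax=2 if i%2==0 else 1;A.append(R[:,ax]*SG[i]);O.append(p.copy())
        R=R@rot(ax,SG[i]*q[i]+(np.pi if i==6 else 0));p=p+R@XC[i+1]
    A=np.array(A);J=np.vstack([np.cross(A,p-np.array(O)).T,A.T]);return p,R,J
def rv(M):return cv2.Rodrigues(M)[0].ravel()
def ex_(v):return cv2.Rodrigues(np.asarray(v,float))[0]
def track(q,pt,Rt,sub=3,lam=1e-5):
    p0,R0,_=fkj(q);w=rv(R0.T@Rt)
    for k in range(sub):
        a=(k+1)/sub;P=p0+(pt-p0)*a;RR=R0@ex_(w*a)
        p,R,J=fkj(q);e=np.r_[P-p,R@rv(R.T@RR)]
        q=np.clip(q+np.degrees(J.T@np.linalg.solve(J@J.T+lam*np.eye(6),e)),LO,HI)
    return q
def poses(p0,R0,p1,R1,st=.035,sr=np.radians(7)):
    w=rv(R0.T@R1);n=max(1,int(np.ceil(max(np.linalg.norm(p1-p0)/st,np.linalg.norm(w)/sr))))
    return [(p0+(p1-p0)*(k+1)/n,R0@ex_(w*(k+1)/n)) for k in range(n)]
VM=np.array([108.29,108.29,147.25,147.25,172.46,172.46,172.46])*.7/8
def simpath(q,way,**kw):
    p,R,_=fkj(q);qs=[q];ps=[]
    for p1,R1 in way:
        for P,RR in poses(p,R,p1,R1,**kw):
            q=track(q,P,RR);qs.append(q);ps.append((P,RR))
        p,R=p1,R1
    return np.array(qs),ps
E
cat > search.py <<'E'
from fast import *
import time,sys
from multiprocessing import Pool
q0=state()["joint_positions"]
LEAN=40
pA,RA=gpose(LEAN,.08,back=.12);RA=RA.as_matrix()
pB,_=gpose(LEAN,.08)
def one(seed):
    rng=np.random.default_rng(seed);n=rng.integers(1,4);way=[]
    for _ in range(n):
        pos=rng.uniform([.42,-.3,.22],[.56,.08,.38])
        w=rng.uniform([-40,-75,-100],[40,75,100])
        way.append((pos,leanR(rng.uniform(-10,50)).as_matrix()@ex_(np.radians([0,w[1],0]))@ex_(np.radians([0,0,w[2]]))))
    flip=rng.random()<.3
    Rf=RA@rot(2,np.pi) if flip else RA
    way+=[(pA,Rf),(pB,Rf)]
    qs,ps=simpath(q0,way,st=.045,sr=np.radians(9))
    p,R,_=fkj(qs[-1])
    err=np.linalg.norm(p-pB)+np.linalg.norm(rv(R.T@Rf))
    m=np.min(np.minimum(qs-LO,HI-qs),1)
    dq=(abs(np.diff(qs,axis=0))/VM).max()
    return seed,err,m[1:].min(),m[-1],dq,len(qs),flip
if __name__=="__main__":
    t=time.time();base=int(sys.argv[1]);N=int(sys.argv[2])
    with Pool() as P:r=P.map(one,range(base,base+N),chunksize=20)
    ok=[x for x in r if x[1]<.01 and x[2]>3 and x[3]>8]
    print(len(ok),time.time()-t)
    ok.sort(key=lambda x:(x[5]*max(1,x[4])))
    for x in ok[:15]:print(x)
E
OMP_NUM_THREADS=1 python3 search.py 0 1500
```

```text
4
98 20.97401452064514
(810, np.float64(0.0002818285109927349), np.float64(7.762186222099416), np.float64(22.891396029403452), np.float64(0.8922472972229054), 25, True)
(851, np.float64(0.0002242648850708841), np.float64(7.245304688833073), np.float64(22.77214086304207), np.float64(0.8587116958165741), 25, True)
(1274, np.float64(0.0001430972943102146), np.float64(3.6125032298510575), np.float64(22.582835066296553), np.float64(0.8763088609889974), 25, True)
(1420, np.float64(0.000267713611648466), np.float64(6.916600001483374), np.float64(22.86231132705437), np.float64(0.9543262017538424), 25, True)
(343, np.float64(0.00017318937647692925), np.float64(3.4237086968709605), np.float64(22.664502842276008), np.float64(0.8357167457208317), 26, True)
(473, np.float64(0.00022927324953473784), np.float64(5.574216583380462), np.float64(22.7825888208301), np.float64(0.8009219268998212), 26, True)
(684, np.float64(0.0002052470641215862), np.float64(6.071908385864958), np.float64(22.732314639958986), np.float64(0.8269379805471975), 26, True)
(196, np.float64(0.00022878715044248436), np.float64(3
[... 417 characters left out ...]
494279375), np.float64(9.14874994124159), np.float64(22.909287559434418), np.float64(1.1014306832519183), 25, True)
(548, np.float64(0.0002691962334123999), np.float64(5.770858593450413), np.float64(22.865371009686015), np.float64(0.8223757057671076), 28, True)
(1488, np.float64(0.00037177135801429043), np.float64(9.44351136218475), np.float64(23.073787534728964), np.float64(1.0810033440386069), 26, True)
(722, np.float64(0.00033331904759694537), np.float64(5.755108548980047), np.float64(22.996567361354934), np.float64(0.962919304097838), 30, True)
(1164, np.float64(0.0003195218331518886), np.float64(9.334330626277335), np.float64(22.96854872530875), np.float64(0.8845382039242733), 30, True)
```

```bash
cat > cand.py <<'E'
from search import *
def waysof(seed):
    rng=np.random.default_rng(seed);n=rng.integers(1,4);way=[]
    for _ in range(n):
        pos=rng.uniform([.42,-.3,.22],[.56,.08,.38])
        w=rng.uniform([-40,-75,-100],[40,75,100])
        way.append((pos,leanR(rng.uniform(-10,50)).as_matrix()@ex_(np.radians([0,w[1],0]))@ex_(np.radians([0,0,w[2]]))))
    flip=rng.random()<.3
    Rf=RA@rot(2,np.pi) if flip else RA
    return way+[(pA,Rf),(pB,Rf)],Rf
COA=np.array([.5,.22,0])
if __name__=="__main__":
  for seed in map(int,sys.argv[1:]):
    way,Rf=waysof(seed);qs,ps=simpath(q0,way,st=.045,sr=np.radians(9))
    print("==",seed,len(way),len(qs),"end",np.round(qs[-1]))
    for k in range(0,len(qs)-1,2):print("  ",np.round(ps[k][0],2),"zdir",np.round(ps[k][1][:,2],2),np.round(qs[k+1]).astype(int))
    up=pB+[0,0,.012];out=up-ex*.16+[0,0,.04]
    for yaw in(-5.5,0,10,20,30):
      for mid in ([.42,.08,.2],):
        Rz=rot(2,np.radians(yaw+5.5));zd=(Rz@Rf)[:,2];g=.0745
        pc=COA+[0,0,g]+zd*.008
        w2=[(up,Rf),(out,Rf),(np.array(mid),rot(2,np.radians(yaw+5.5)/2)@Rf),(pc+[0,0,.08],Rz@Rf),(pc,Rz@Rf)]
        q2,_=simpath(qs[-1],w2);m=np.min(np.minimum(q2-LO,HI-q2),1)
        p,R,_=fkj(q2[-1]);print("  place yaw",yaw,np.round(q2[-1]),"marg",round(m.min(),1),"err",round(np.linalg.norm(p-pc)*1000,1),"n",len(q2),"dq",round((abs(np.diff(q2,axis=0))/VM).max(),2))
E
python3 cand.py 810 384 1488
```

```text
== 810 3 25 end [ 13.  58. -16. 118. 162.  37. 113.]
   [ 0.5  -0.18  0.19] zdir [ 0.12 -0.4  -0.91] [ -6  40  17 113  35  21  63]
   [ 0.49 -0.15  0.2 ] zdir [ 0.05 -0.39 -0.92] [ -4  38   8 110  35  33  77]
   [ 0.48 -0.12  0.21] zdir [-0.03 -0.4  -0.91] [ -3  38   1 107  35  44  91]
   [ 0.47 -0.1   0.22] zdir [-0.1  -0.43 -0.9 ] [ -4  38  -5 104  35  53 104]
   [ 0.47 -0.08  0.22] zdir [-0.06 -0.49 -0.87] [ -7  39  -7 106  41  55 112]
   [ 0.49 -0.08  0.21] zdir [ 0.09 -0.53 -0.85] [ -9  39  -7 112  54  47 113]
   [ 0.51 -0.08  0.2 ] zdir [ 0.25 -0.51 -0.82] [-11  39  -5 119  72  39 111]
   [ 0.52 -0.08  0.2 ] zdir [ 0.4  -0.45 -0.8 ] [ -9  40  -5 125  97  35 103]
   [ 0.54 -0.08  0.19] zdir [ 0.52 -0.35 -0.78] [ -3  41 -10 130 122  38  99]
   [ 0.56 -0.08  0.18] zdir [ 0.6  -0.22 -0.77] [  6  43 -15 133 142  41 103]
   [ 0.57 -0.08  0.17] zdir [ 0.64 -0.06 -0.77] [ 14  45 -18 131 160  38 111]
   [ 0.62 -0.08  0.1 ] zdir [ 0.64 -0.06 -0.77] [ 14  54 -17 123 161  38 113]
  place yaw -5.5 [-26.  61. -28. 131. 125.  65. 101.] marg 0.0 err 0.1 n 21 dq 0.54
  place yaw 0 [-24.  61. -2
[... 2478 characters left out ...]
 zdir [ 0.56 -0.22 -0.8 ] [ 16  39 -24 127 126  34 118]
   [ 0.57 -0.09  0.18] zdir [ 0.62 -0.12 -0.77] [ 19  44 -29 130 142  39 120]
   [ 0.6  -0.08  0.14] zdir [ 0.64 -0.06 -0.77] [ 20  51 -29 127 150  41 125]
   [ 0.65 -0.08  0.07] zdir [ 0.64 -0.06 -0.77] [ 19  60 -27 117 152  40 127]
  place yaw -5.5 [-20.  64. -40. 131. 121.  73. 108.] marg 0.0 err 0.1 n 21 dq 0.52
  place yaw 0 [-18.  64. -40. 133. 126.  73. 110.] marg 0.0 err 0.1 n 21 dq 0.49
  place yaw 10 [-14.  64. -40. 136. 136.  72. 116.] marg 0.0 err 0.1 n 21 dq 0.49
  place yaw 20 [-10.  65. -40. 138. 145.  69. 123.] marg 0.0 err 0.1 n 21 dq 0.49
  place yaw 30 [ -5.  64. -39. 138. 154.  62. 130.] marg 0.0 err 0.1 n 21 dq 0.49
```

```bash
cat > emit.py <<'E'
from fast import *
import pickle,sys
def emit(ps,op):
    s=state();p=s["position"];R=Ro.from_euler('xyz',s["ee_rot"],degrees=True).as_matrix();out=[]
    for P,RR in ps:
        r=np.r_[np.round(rv(R.T@RR),3),np.round(R.T@(P-p)*100,1)+0.,op];out.append(r)
        p=p+R@r[3:6]/100;R=R@ex_(r[:3])
    print("["+",\n".join(", ".join(f"{v:g}" for v in r) for r in out)+"]")
E
python3 - <<'E'
import sys
from cand import *
from emit import emit
way,Rf=waysof(810);qs,ps=simpath(q0,way[:-1],st=.045,sr=np.radians(9));pickle=__import__("pickle");pickle.dump((ps,qs,way,Rf),open("p810.pkl","wb"));print(len(ps))
for x,_ in way:print(np.round(x,3))
emit(ps[:10],7)
E
```

```text
21
[ 0.464 -0.085  0.229]
[ 0.573 -0.077  0.166]
[ 0.65  -0.085  0.074]
[0.037, 0.01, -0.148, 0.9, -0.5, -1.1, 7,
0.038, 0.01, -0.147, 1, -0.4, -1.1, 7,
0.037, 0.01, -0.148, 1, -0.3, -1, 7,
0.038, 0.01, -0.147, 1.1, -0.2, -1.1, 7,
0.037, 0.01, -0.148, 1.1, -0.1, -1, 7,
0.038, 0.01, -0.147, 1.2, 0.1, -1, 7,
0.037, 0.01, -0.148, 1.1, 0.2, -1, 7,
0.038, 0.01, -0.147, 1.1, 0.3, -1, 7,
-0.001, -0.08, -0.135, -0.6, 0.7, 0.3, 7,
-0, -0.08, -0.135, -0.7, 0.6, 0.3, 7]
```

Call:
carry_out(
  increments=[0.037,0.01,-0.148,0.9,-0.5,-1.1,7,0.038,0.01,-0.147,1,-0.4,-1.1,7,0.037,0.01,-0.148,1,-0.3,-1,7,0.038,0.01,-0.147,1.1,-0.2,-1.1,7,0.037,0.01,-0.148,1.1,-0.1,-1,7,0.038,0.01,-0.147,1.2,0.1,-1,7,0.037,0.01,-0.148,1.1,0.2,-1,7,0.038,0.01,-0.147,1.1,0.3,-1,7,-0.001,-0.08,-0.135,-0.6,0.7,0.3,7,0,-0.08,-0.135,-0.7,0.6,0.3,7],
)

```text
clock: 16.98
position: [0.4809, -0.0838, 0.2201]
ee_rot: [-150.5, 9.3, 165.8]
ft_force: [-0.7, -0.2, 1.1]
opening: 0.0701
```

```bash
cat > nxt.py <<'E'
from emit import *
a,b=int(sys.argv[1]),int(sys.argv[2]);ps,qs,way,Rf=pickle.load(open("p810.pkl","rb"))
log();print("plan",np.round(qs[a]).astype(int))
q,_=simpath(state()["joint_positions"],ps[a:]+way[-1:],st=.045,sr=np.radians(9));print("from here:",np.round(q[-1]),"min margin",np.min(np.minimum(q-LO,HI-q)[1:]))
emit(ps[a:b],7)
E
python3 nxt.py 10 20
```

```text
t 16.98 pos [ 0.4809 -0.0838  0.2201] rpy [-150.5    9.3  165.8] q [ -7.  39.  -8. 109.  47.  52. 113.] F [-0.7 -0.2  1.1] op 0.0701
plan [ -8  39  -7 109  47  51 113]
from here: [ 14.  58. -17. 118. 161.  37. 114.] min margin 7.7736774086548905
[0, -0.079, -0.13, -0.6, 0.5, 0.4, 7,
-0, -0.08, -0.135, -0.8, 0.5, 0.5, 7,
-0.001, -0.08, -0.134, -0.7, 0.3, 0.5, 7,
-0.001, -0.08, -0.135, -0.8, 0.2, 0.6, 7,
-0, -0.081, -0.135, -0.7, 0.2, 0.7, 7,
-0.001, -0.08, -0.135, -0.7, 0, 0.7, 7,
-0, -0.08, -0.135, -0.6, 0, 0.7, 7,
-0.001, -0.08, -0.135, -0.6, -0.2, 0.8, 7,
-0, -0.08, -0.135, -0.4, -0.2, 0.8, 7,
-0.001, -0.081, -0.134, -0.4, -0.2, 0.9, 7]
```

Simulation matches exactly; proceed.

Call:
carry_out(
  increments=[0,-0.079,-0.13,-0.6,0.5,0.4,7,0,-0.08,-0.135,-0.8,0.5,0.5,7,-0.001,-0.08,-0.134,-0.7,0.3,0.5,7,-0.001,-0.08,-0.135,-0.8,0.2,0.6,7,0,-0.081,-0.135,-0.7,0.2,0.7,7,-0.001,-0.08,-0.135,-0.7,0,0.7,7,0,-0.08,-0.135,-0.6,0,0.7,7,-0.001,-0.08,-0.135,-0.6,-0.2,0.8,7,0,-0.08,-0.135,-0.4,-0.2,0.8,7,-0.001,-0.081,-0.134,-0.4,-0.2,0.9,7],
)

```text
clock: 18.23
position: [0.5641, -0.0781, 0.1706]
ee_rot: [-140.1, 1.5, -104.4]
ft_force: [0.5, 0.2, 0.2]
opening: 0.0697
```

```bash
python3 nxt.py 20 21; python3 - <<'E'
from h import *
p,d=grab_frame("scene");cv2.imwrite("pics/s6.png",cv2.resize(p[100:310,200:440],None,fx=2.8,fy=2.8,interpolation=2))
p,d=grab_frame("top");cv2.imwrite("pics/t6.png",cv2.resize(p[100:280,160:400],None,fx=3,fy=3,interpolation=2))
E
```

```text
t 18.23 pos [ 0.5641 -0.0781  0.1706] rpy [-140.1    1.5 -104.4] q [  9.  44. -15. 133. 152.  40. 105.] F [0.5 0.2 0.2] op 0.0697
plan [ 10  44 -16 132 151  40 107]
from here: [ 13.  58. -15. 118. 163.  37. 112.] min margin 8.450838299294162
[-0, -0.08, -0.135, -0.3, -0.3, 0.9, 7]
```

View pics/s6.png

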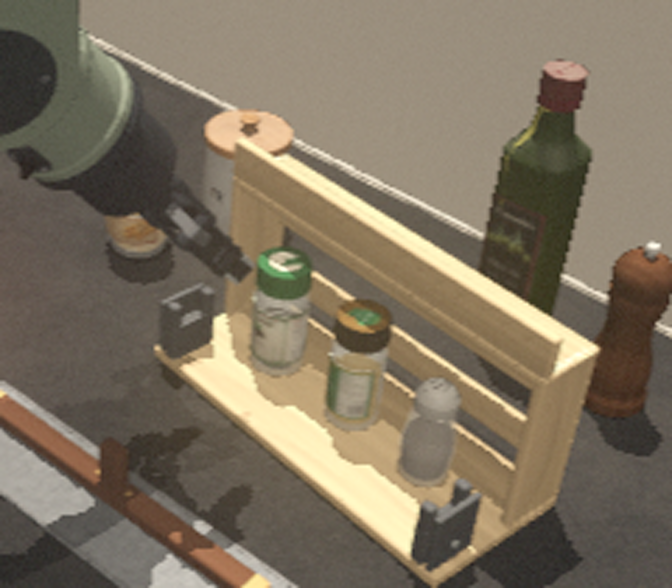

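View pics/t6.png

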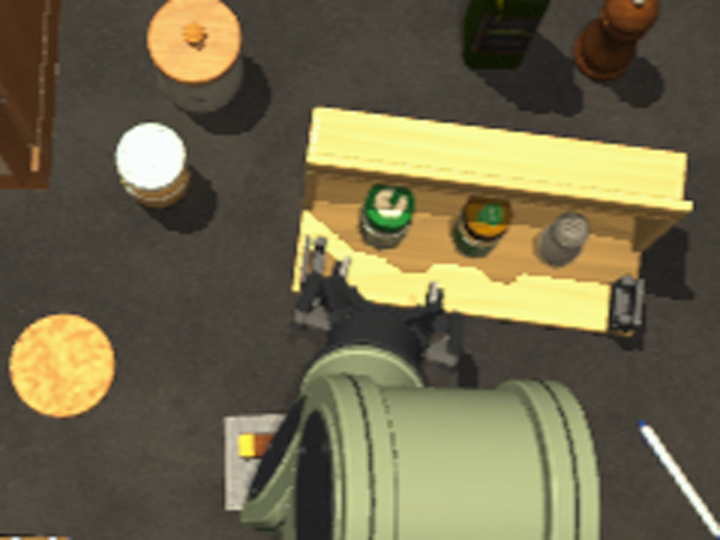

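```bash
python3 - <<'E'
from emit import *
ps,qs,way,Rf=pickle.load(open("p810.pkl","rb"))
pl=[]
for b in(.12,.10,.08,.06,.04,.025,.012,0.004,0):
    pl.append((gpose(40,.075,back=b)[0],Rf))
emit(pl,7)
q,_=simpath(state()["joint_positions"],pl);print(np.round(q[-1]),np.min(np.minimum(q-LO,HI-q)))
E
```

```text
[0, -0.083, -0.14, -0.5, 0, 1.3, 7,
0, -0, 0, 0, 0, 1.9, 7,
0, -0, 0, 0, 0, 2, 7,
0, -0, 0, 0, 0, 2, 7,
0, -0, 0, 0, 0, 2, 7,
0, -0, 0, 0, 0, 1.5, 7,
0, -0, 0, 0, 0, 1.3, 7,
0, -0, 0, 0, 0, 0.8, 7,
0, -0, 0, 0, 0, 0.4, 7]
[ 13.  59. -15. 118. 163.  37. 112.] 7.972794713109096
```

Call:
carry_out(
  increments=[0,-0.083,-0.14,-0.5,0,1.3,7,0,0,0,0,0,1.9,7,0,0,0,0,0,2,7,0,0,0,0,0,2,7,0,0,0,0,0,2,7,0,0,0,0,0,1,7],
)

```text
clock: 19.08
position: [0.631, -0.0803, 0.0926]
ee_rot: [-140.0, 0.1, -95.6]
ft_force: [-0.8, -0.3, 0.2]
opening: 0.0698
```

```bash
python3 - <<'E'
from emit import *
ps,qs,way,Rf=pickle.load(open("p810.pkl","rb"))
log()
emit([(gpose(40,.075,back=b)[0],Rf) for b in(.015,.007,0)],7)
p,d=grab_frame("scene");cv2.imwrite("pics/s7.png",cv2.resize(p[140:280,240:400],None,fx=4,fy=4,interpolation=2))
p,d=grab_frame("top");cv2.imwrite("pics/t7.png",cv2.resize(p[120:240,230:400],None,fx=4,fy=4,interpolation=2))
E
```

```text
t 19.07 pos [ 0.631  -0.0803  0.0926] rpy [-1.40e+02  1.00e-01 -9.56e+01] q [ 13.  56. -15. 121. 162.  38. 111.] F [-0.8 -0.3  0.2] op 0.0698
[-0, -0.001, -0.002, 0.3, 0.1, 1.5, 7,
-0, 0, -0, 0, 0, 0.8, 7,
-0, 0, -0, 0, 0, 0.7, 7]
```

View pics/s7.png

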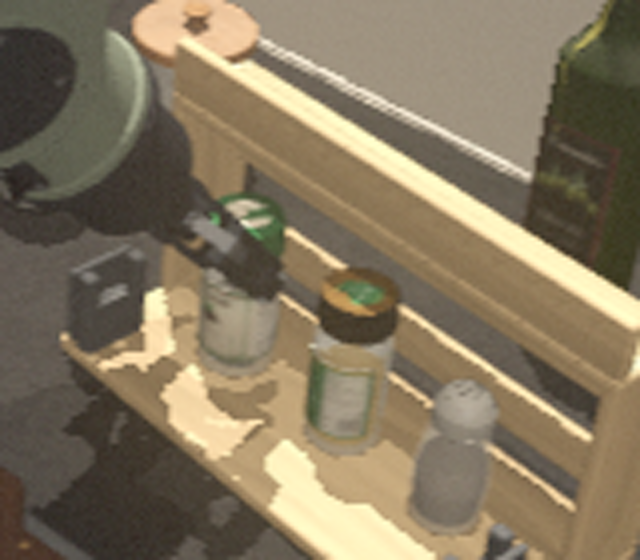

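View pics/t7.png

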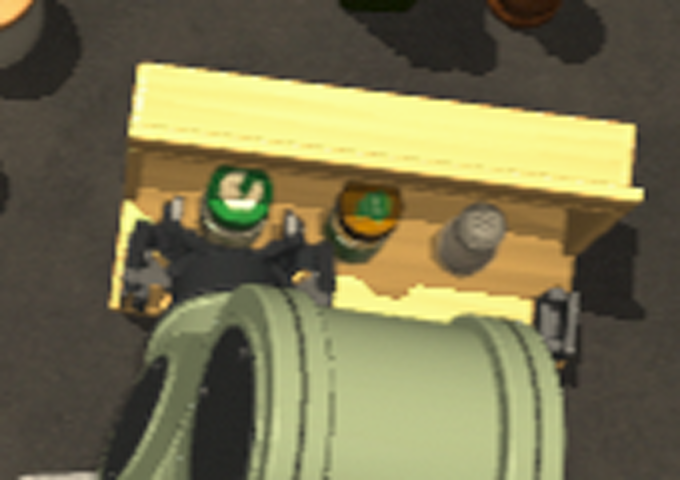

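Call:
carry_out(
  increments=[0,0,0,0.3,0.1,0.5,7,0,0,0,0,0,1,7,0,0,0,0,0,0.8,7,0,0,0,0,0,0.7,7],
)

```text
clock: 19.68
position: [0.6496, -0.0857, 0.0694]
ee_rot: [-139.9, 0.0, -95.5]
ft_force: [0.7, 0.0, -0.2]
opening: 0.07
```

Call:
carry_out(
  increments=[0,0,0,0,0,0,5.5,0,0,0,0,0,0,5,0,0,0,0,0,0,4.6],
)

```text
clock: 20.05
position: [0.6492, -0.0857, 0.07]
ee_rot: [-139.9, 0.0, -95.5]
ft_force: [0.2, -0.1, -0.4]
opening: 0.046
```

```bash
python3 - <<'E'
from h import *
log()
p,d=grab_frame("scene");cv2.imwrite("pics/s8.png",cv2.resize(p[140:280,240:400],None,fx=4,fy=4,interpolation=2))
p,d=grab_frame("top");cv2.imwrite("pics/t8.png",cv2.resize(p[120:240,230:400],None,fx=4,fy=4,interpolation=2))
E
```

```text
t 20.05 pos [ 0.6492 -0.0857  0.07  ] rpy [-139.9    0.   -95.5] q [ 13.  59. -15. 118. 163.  38. 111.] F [ 0.2 -0.1 -0.4] op 0.046
```

View pics/s8.png

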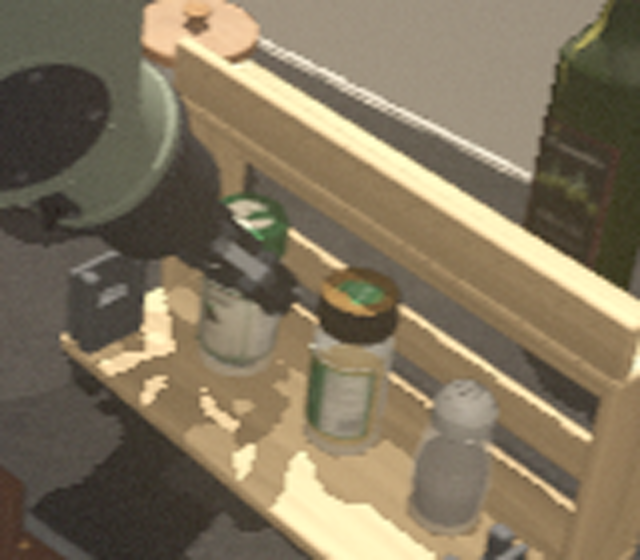

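View pics/t8.png

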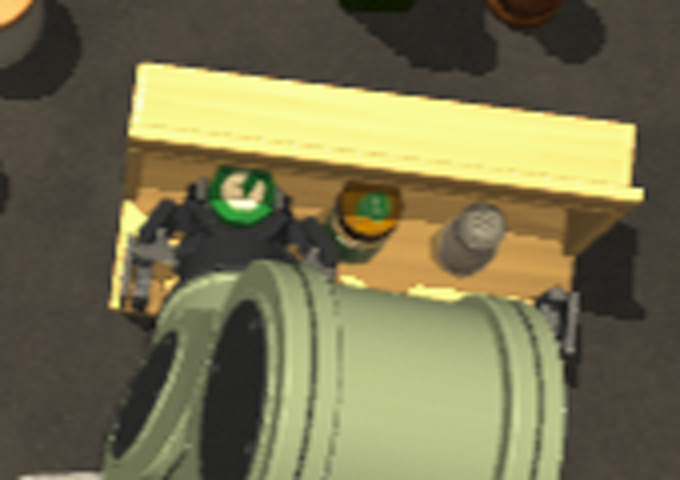

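Jar is between the pads, undisturbed. Close the grip.

Call:
carry_out(
  increments=[0,0,0,0,0,0,4,0,0,0,0,0,0,3.5,0,0,0,0,0,0,3.5,0,0,0,0,0,0,3.5],
)

```text
clock: 20.65
position: [0.6494, -0.0855, 0.0702]
ee_rot: [-139.9, 0.0, -95.5]
ft_force: [-2.2, 1.2, 5.1]
opening: 0.0438
```

```bash
cat > trans.py <<'E'
from emit import *
# search carry path
COA=np.array([.5,.22,0])
ps,qs,way,Rf=pickle.load(open("p810.pkl","rb"))
if __name__=="__main__":
    st();s=state();pB=s["position"];q0=s["joint_positions"];res=[]
    rng=np.random.default_rng(1)
    for k in range(400):
        up=pB+[0,0,.012];o=rng.uniform(.07,.13);out=up-ex*o
        yaw=rng.uniform(-30,40);Rz=rot(2,np.radians(yaw));zd=(Rz@Rf)[:,2];pc=COA+[0,0,pB[2]-.012+.0065]+(Rz@(pB-[.6445,-.0843,pB[2]]))
        mid=rng.uniform([.42,.03,.13],[.55,.12,.22]);h=rng.uniform(.03,.1)
        w=[(up,Rf),(out,Rf),(mid,rot(2,np.radians(yaw)*rng.uniform(0,1))@Rf),(pc+[0,0,h],Rz@Rf),(pc,Rz@Rf)]
        q,_=simpath(q0,w,st=.025,sr=.08);m=np.min(np.minimum(q-LO,HI-q));res.append((m,k,len(q),yaw,o,mid,h,q[-1]))
    res.sort(key=lambda r:-r[0])
    for r in res[:6]:print(round(r[0],1),r[1:3],np.round(r[3],1),np.round(r[4],3),np.round(r[5],3),round(r[6],3),np.round(r[7]).astype(int))
E
python3 trans.py
```

```text
t 20.65 pos [ 0.6494 -0.0855  0.0702] rpy [-139.9    0.   -95.5] q [ 13.  59. -15. 118. 163.  38. 111.] F [-2.2  1.2  5.1] op 0.0438
5.7 (312, 23) -28.1 0.078 [0.547 0.033 0.135] 0.062 [-39  59 -15 116  94  52 100]
4.1 (223, 24) 11.1 0.08 [0.541 0.112 0.206] 0.05 [-26  61 -21 136 141  62  98]
4.0 (256, 23) 1.1 0.08 [0.544 0.087 0.176] 0.063 [-30  60 -20 132 130  60  95]
3.9 (3, 24) 4.0 0.087 [0.547 0.117 0.195] 0.068 [-29  60 -20 133 134  60  95]
3.9 (303, 25) 4.7 0.082 [0.542 0.104 0.198] 0.096 [-29  60 -20 133 135  60  95]
3.6 (341, 22) -21.5 0.073 [0.518 0.059 0.157] 0.051 [-37  59 -16 120 102  53  97]
```

```bash
cat > tr2.py <<'E'
from trans import *
s=state();pB=np.array([.6494,-.0855,.0702]);off=pB-[.6445,-.0843,.0702];q0=s["joint_positions"]
def mk(o,h1,yaw,mid,h,f=.5,o2=0):
    up=pB+[0,0,.012];out=up-ex*o;hi=out+[0,0,h1]-ex*o2;Rz=rot(2,np.radians(yaw));pc=COA+[0,0,pB[2]-.012+.0065]+Rz@off
    return [(up,Rf),(out,Rf),(hi,Rf),(np.array(mid),rot(2,np.radians(yaw)*f)@Rf),(pc+[0,0,h],Rz@Rf),(pc,Rz@Rf)]
if __name__=="__main__":
    for a in [(.075,.08,-28,[.545,.04,.16],.08),(.085,.08,-28,[.545,.04,.16],.08),(.075,.08,0,[.545,.04,.16],.08),(.085,.07,-35,[.545,.04,.16],.08,.7),(.09,.09,-28,[.55,.06,.17],.09,.8)]:
        q,p=simpath(q0,mk(*a),st=.025,sr=.08);m=np.min(np.minimum(q-LO,HI-q),1);print(a,round(m.min(),1),"at",np.round(p[max(0,m.argmin()-1)][0],3),np.round(q[-1]),round(m[-1],1),"n",len(p))
E
python3 tr2.py
```

```text
(0.075, 0.08, -28, [0.545, 0.04, 0.16], 0.08) 6.2 at [ 0.557 -0.007  0.161] [-42.  59.  -9. 116.  94.  47.  99.] 24.3 n 25
(0.085, 0.08, -28, [0.545, 0.04, 0.16], 0.08) 5.5 at [ 0.553 -0.007  0.161] [-42.  59. -10. 116.  94.  48.  99.] 24.3 n 26
(0.075, 0.08, 0, [0.545, 0.04, 0.16], 0.08) 3.3 at [0.54  0.062 0.158] [-31.  60. -19. 131. 129.  59.  94.] 9.0 n 25
(0.085, 0.07, -35, [0.545, 0.04, 0.16], 0.08, 0.7) 5.8 at [ 0.558 -0.038  0.155] [-43.  59.  -8. 112.  84.  47. 103.] 28.8 n 26
(0.09, 0.09, -28, [0.55, 0.06, 0.17], 0.09, 0.8) 5.0 at [ 0.56  -0.077  0.082] [-43.  59.  -7. 116.  94.  45.  99.] 24.3 n 26
```

```bash
python3 - <<'E'
from tr2 import *
w=mk(.085,.08,-28,[.545,.04,.16],.08)
q,p=simpath(q0,w[1:],st=.022,sr=.08)
P=[(pB+[0,0,z],Rf) for z in(.003,.007,.012)]+simpath(q0,w[1:],st=.025,sr=.08)[1][0:0]
full=[];a,R=pB,Rf
for i,(b,RR) in enumerate(w):
    full+=poses(a,R,b,RR,st=[.004,.018,.025,.03,.03,.015][i],sr=.08);a,R=b,RR
pickle.dump(full,open("carry.pkl","wb"));print(len(full))
emit(full[:8],3.5)
E
```

```text
29
[-0.003, 0.001, 0, 0, -0.3, -0.3, 3.5,
0, -0, 0, 0, -0.2, -0.3, 3.5,
0, -0, 0, 0, -0.3, -0.3, 3.5,
0, -0, 0, 0, 1.3, -1.1, 3.5,
0, -0, 0, 0, 1.3, -1.1, 3.5,
0, -0, 0, 0, 1.3, -1.1, 3.5,
0, -0, 0, 0, 1.3, -1.1, 3.5,
0, -0, 0, 0, 1.3, -1.1, 3.5]
```

Call:
carry_out(
  increments=[0,0,0,0,-0.3,-0.3,3.5,0,0,0,0,-0.2,-0.3,3.5,0,0,0,0,-0.3,-0.3,3.5,0,0,0,0,0,0,3.5],
)

```text
clock: 21.15
position: [0.6497, -0.0858, 0.0823]
ee_rot: [-139.9, 0.0, -95.5]
ft_force: [0.4, -0.4, -0.2]
opening: 0.0434
```

```bash
python3 - <<'E'
from h import *
log()
p,d=grab_frame("scene");cv2.imwrite("pics/s9.png",cv2.resize(p[140:280,240:400],None,fx=4,fy=4,interpolation=2))
E
```

```text
t 21.15 pos [ 0.6497 -0.0858  0.0823] rpy [-139.9    0.   -95.5] q [ 13.  57. -15. 118. 163.  36. 112.] F [ 0.4 -0.4 -0.2] op 0.0434
```

View pics/s9.png

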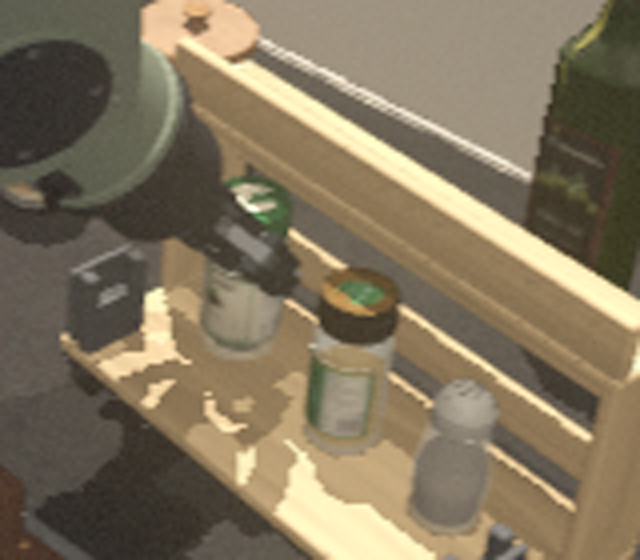

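Call:
carry_out(
  increments=[0,0,0,0,1.3,-1.1,3.5,0,0,0,0,1.3,-1.1,3.5,0,0,0,0,1.3,-1.1,3.5,0,0,0,0,1.3,-1.1,3.5,0,0,0,0,1.3,-1.1,3.5,0,0,0,0,0,0,3.5],
)

```text
clock: 21.95
position: [0.5642, -0.0775, 0.0817]
ee_rot: [-140.0, 0.0, -95.5]
ft_force: [0.5, 0.3, -2.1]
opening: 0.0437
```

```bash
cat > tilt.py <<'E'
from h import *
from scipy.optimize import least_squares
def tilt(z0=.0):
    p,d=grab_frame("scene");C=cloud("scene",d);r=masks_of("green_jar","scene")
    if not r:print("no mask");return p
    m=cv2.erode(r[0]["mask"].astype(np.uint8),np.ones((3,3)))>0;m&=d>0;P=C[m];md=np.median(P,0);P=P[np.linalg.norm(P-md,axis=1)<.09]
    # side points: fit cylinder radius .023
    def f(a):
        ax=np.array([a[2],a[3],1]);ax/=np.linalg.norm(ax);v=P-np.array([a[0],a[1],md[2]]);v=v-np.outer(v@ax,ax);return np.linalg.norm(v,axis=1)-.023
    s=least_squares(f,[md[0]+.015,md[1]+.015,0,0],loss="soft_l1",f_scale=.002)
    print("n",m.sum(),"conf",r[0]["conf"],"axis pt",np.round(s.x[:2],4),"z",round(md[2],3),"tilt deg x,y",np.round(np.degrees(s.x[2:]),1),"z range",np.round(np.percentile(P[:,2],[1,99]),3),"cost",s.cost)
    return p
if __name__=="__main__":
    import sys
    log();p=tilt();cv2.imwrite(sys.argv[1],cv2.resize(p[140:290,200:400],None,fx=4,fy=4,interpolation=2))
E
python3 tilt.py pics/s10.png
```

```text
t 21.95 pos [ 0.5642 -0.0775  0.0817] rpy [-140.     0.   -95.5] q [ 14.  58. -18. 135. 165.  53. 108.] F [ 0.5  0.3 -2.1] op 0.0437
n 409 conf 0.91 axis pt [ 0.5582 -0.0776] z 0.067 tilt deg x,y [-8.6  1. ] z range [0.031 0.133] cost 0.0013571146708803161
```

View pics/s10.png

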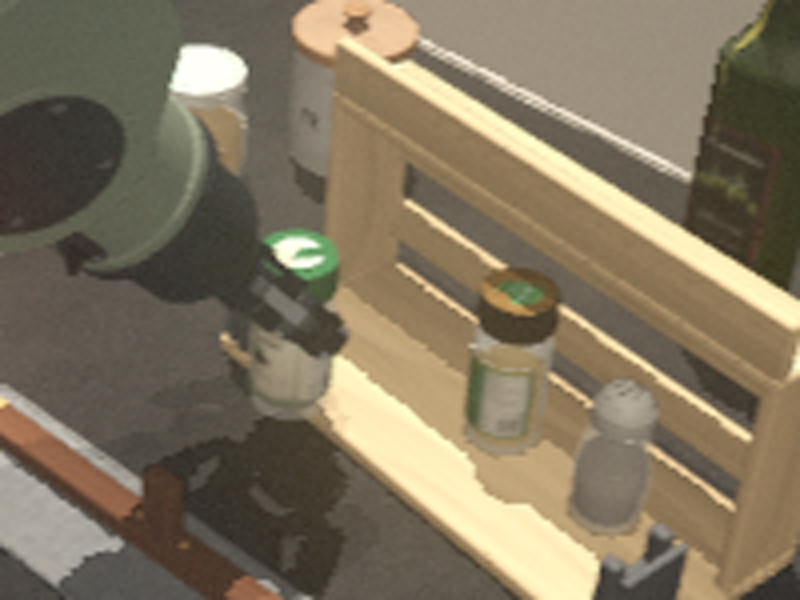

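```bash
python3 - <<'E'
from tr2 import *
full=pickle.load(open("carry.pkl","rb"))
q,_=simpath(q0,full[8:]);print(np.round(q[-1]),np.min(np.minimum(q-LO,HI-q)))
emit(full[8:18],3.5)
for p,_ in full[8:]:print(np.round(p,3),end="")
E
```

```text
[-42.  59. -10. 116.  94.  48.  99.] 5.369132746506949
[-0.002, 0, -0, 0, -1.3, -1.6, 3.5,
-0, 0, -0, 0, -1.2, -1.5, 3.5,
-0, 0, -0, 0, -1.3, -1.5, 3.5,
-0, 0, -0, 0, -1.3, -1.6, 3.5,
-0, 0.039, 0.046, -2.9, 0.6, -0.4, 3.5,
-0, 0.04, 0.047, -2.8, 0.8, -0.6, 3.5,
-0, 0.039, 0.047, -2.8, 0.9, -0.7, 3.5,
-0, 0.039, 0.047, -2.7, 1, -0.8, 3.5,
-0, 0.023, 0.027, -2.1, 1.2, -0.7, 3.5,
-0, 0.022, 0.026, -2.2, 1.3, -0.8, 3.5]
[ 0.565 -0.077  0.102][ 0.565 -0.077  0.122][ 0.565 -0.077  0.142][ 0.565 -0.077  0.162][ 0.56  -0.048  0.162][ 0.555 -0.019  0.161][0.55  0.011 0.161][0.545 0.04  0.16 ][0.539 0.065 0.158][0.533 0.09  0.156][0.527 0.116 0.153][0.521 0.141 0.151][0.516 0.166 0.149][0.51  0.191 0.147][0.504 0.217 0.145][0.504 0.217 0.131][0.504 0.217 0.118][0.504 0.217 0.105][0.504 0.217 0.091][0.504 0.217 0.078][0.504 0.217 0.065]
```

Call:
carry_out(
  increments=[-0.002,0,0,0,-1.3,-1.6,3.5,0,0,0,0,-1.2,-1.5,3.5,0,0,0,0,-1.3,-1.5,3.5,0,0,0,0,-1.3,-1.6,3.5,0,0.039,0.046,-2.9,0.6,-0.4,3.5,0,0.04,0.047,-2.8,0.8,-0.6,3.5,0,0.039,0.047,-2.8,0.9,-0.7,3.5,0,0.039,0.047,-2.7,1,-0.8,3.5,0,0.023,0.027,-2.1,1.2,-0.7,3.5,0,0.022,0.026,-2.2,1.3,-0.8,3.5],
)

```text
clock: 23.3
position: [0.5326, 0.0924, 0.1558]
ee_rot: [-140.0, 0.1, -113.5]
ft_force: [-0.1, -0.6, -1.6]
opening: 0.0436
```

```bash
python3 - <<'E'
from tr2 import *
full=pickle.load(open("carry.pkl","rb"));log()
q,_=simpath(q0,full[18:]);print(np.round(q[-1]),np.min(np.minimum(q-LO,HI-q)))
emit(full[18:23],3.5)
E
```

```text
t 23.3 pos [0.5326 0.0924 0.1558] rpy [-1.400e+02  1.000e-01 -1.135e+02] q [-23.  46. -11. 130. 117.  45. 101.] F [-0.1 -0.6 -1.6] op 0.0436
[-42.  59.  -9. 116.  94.  47.  99.] 10.267625839994622
[-0, 0.023, 0.026, -1.9, 1.2, -0.7, 3.5,
-0, 0.023, 0.026, -2, 1.4, -0.9, 3.5,
-0, 0.022, 0.027, -2, 1.4, -0.9, 3.5,
-0, 0.022, 0.027, -1.9, 1.5, -1, 3.5,
-0, 0.023, 0.026, -1.9, 1.6, -1, 3.5]
```

Call:
carry_out(
  increments=[0,0.023,0.026,-1.9,1.2,-0.7,3.5,0,0.023,0.026,-2,1.4,-0.9,3.5,0,0.022,0.027,-2,1.4,-0.9,3.5,0,0.022,0.027,-1.9,1.5,-1,3.5,0,0.023,0.026,-1.9,1.6,-1,3.5,0,0,0,0,0,0,3.5],
)

```text
clock: 24.05
position: [0.5031, 0.2186, 0.1441]
ee_rot: [-140.1, 0.0, -123.3]
ft_force: [-0.4, -0.5, -1.1]
opening: 0.0437
```

```bash
python3 - <<'E'
from tilt import *
log()
p=tilt();cv2.imwrite("pics/s11.png",cv2.resize(p[80:240,90:290],None,fx=4,fy=3.75,interpolation=2))
p,d=grab_frame("top");cv2.imwrite("pics/t11.png",cv2.resize(p[140:290,100:300],None,fx=4,fy=4,interpolation=2))
C=cloud("top",d);r=masks_of("green_jar","top")
for q in r[:2]:
    m=q["mask"]&(d>0);print(q["conf"],q["at"],np.median(C[m],0),m.sum())
m=(p[...,1].astype(int)-p[...,2]>40)&(C[...,0]<.56)&(C[...,0]>.42)&(C[...,1]>.15)&(C[...,1]<.3);print("green px",m.sum(),C[m].mean(0) if m.any() else 0,C[m].min(0),C[m].max(0))
E
```

```text
t 24.05 pos [0.5031 0.2186 0.1441] rpy [-140.1    0.  -123.3] q [-42.  49.  -9. 115.  83.  47. 113.] F [-0.4 -0.5 -1.1] op 0.0437
n 460 conf 0.56 axis pt [0.4996 0.221 ] z 0.14 tilt deg x,y [-1.2  0.7] z range [0.093 0.195] cost 0.0019616655325256837
0.6 [175.3, 211.8] [0.49711041 0.21636853 0.19165418] 278
green px 183 [0.49838256 0.21681961 0.19157773] [0.47635098 0.19589606 0.17629108] [0.51979044 0.23981656 0.19709338]
```

View pics/s11.png

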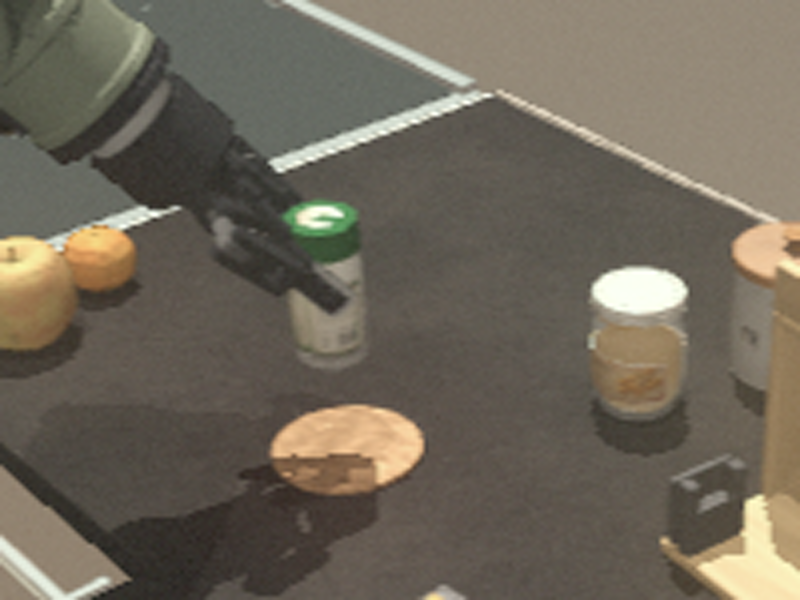

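View pics/t11.png

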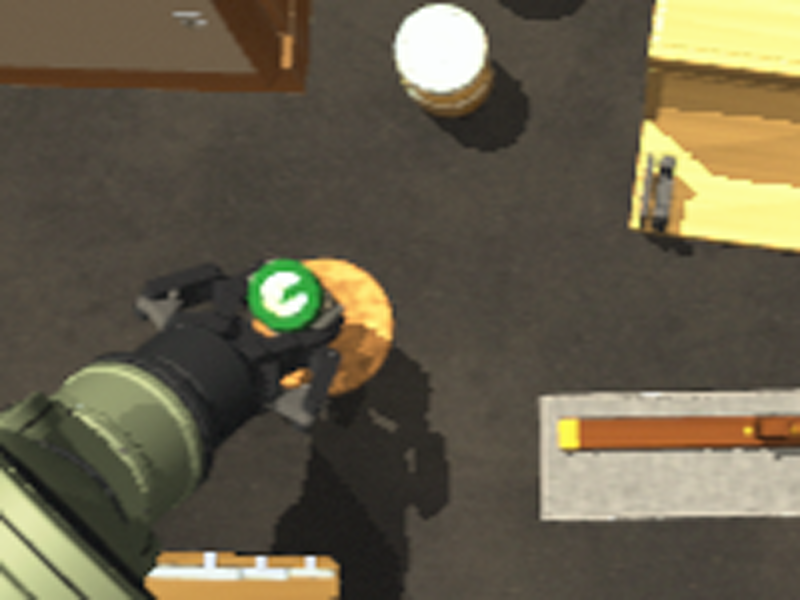

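Call:
carry_out(
  increments=[0,0,0,0,0.77,0.92,3.5,0,0,0,0,0.77,0.92,3.5,0,0,0,0,0.77,0.92,3.5,0,0,0,0,0.77,0.92,3.5,0,0,0,0,0.77,0.92,3.5,0,0,0,0,0.77,0.92,3.5,0,0,0,0,0.13,0.15,3.5,0,0,0,0,0,0,3.5],
)

```text
clock: 25.25
position: [0.5033, 0.2154, 0.0705]
ee_rot: [-140.0, -0.1, -123.4]
ft_force: [-0.4, 0.1, -1.3]
opening: 0.0437
```

```bash
python3 - <<'E'
from tilt import *
log()
p=tilt();cv2.imwrite("pics/s12.png",cv2.resize(p[80:240,90:290],None,fx=4,fy=3.75,interpolation=2))
E
```

```text
t 25.25 pos [0.5033 0.2154 0.0705] rpy [-1.400e+02 -1.000e-01 -1.234e+02] q [-42.  58.  -8. 116.  93.  46. 100.] F [-0.4  0.1 -1.3] op 0.0437
n 754 conf 0.22 axis pt [ 0.6398 -0.1724] z 0.082 tilt deg x,y [1.4 0. ] z range [0.019 0.12 ] cost 0.002814242321321216
```

View pics/s12.png

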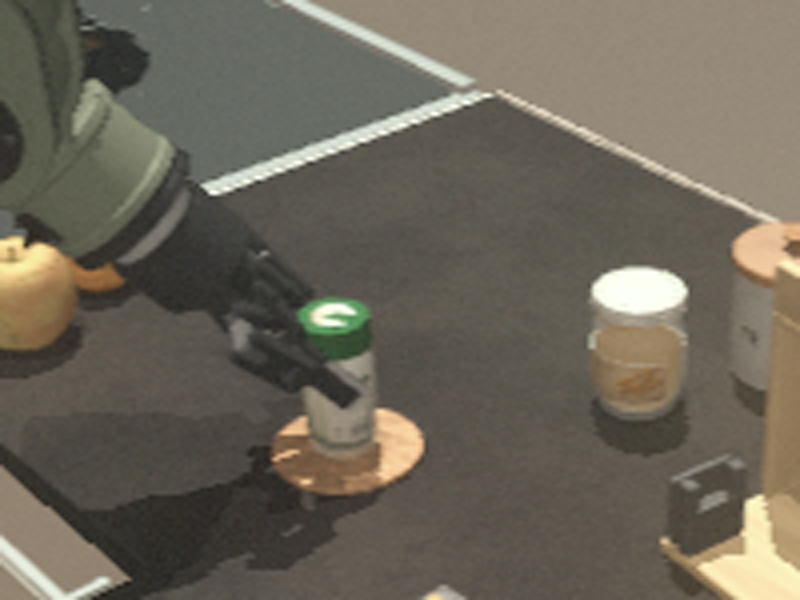

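Call:
carry_out(
  increments=[0,0,0,0,0.13,0.15,3.5,0,0,0,0,0.13,0.15,3.5,0,0,0,0,0.06,0.08,3.5,0,0,0,0,0,0,3.5],
)

```text
clock: 25.85
position: [0.5032, 0.2154, 0.0654]
ee_rot: [-140.0, -0.1, -123.4]
ft_force: [-0.0, 0.1, -1.2]
opening: 0.0435
```

Call:
carry_out(
  increments=[0,0,0,0,0.06,0.08,3.5,0,0,0,0,0,0,3.5],
)

```text
clock: 26.1
position: [0.5033, 0.2153, 0.0644]
ee_rot: [-140.0, -0.1, -123.4]
ft_force: [-1.0, 0.1, -1.7]
opening: 0.0439
```

Call:
carry_out(
  increments=[0,0,0,0,0.06,0.08,3.5,0,0,0,0,0,0,3.5],
)

```text
clock: 26.35
position: [0.5036, 0.2153, 0.0642]
ee_rot: [-139.9, -0.1, -123.4]
ft_force: [-4.3, 0.8, 11.0]
opening: 0.0437
```

Call:
carry_out(
  increments=[0,0,0,0,0,0,4.8,0,0,0,0,0,0,5.5,0,0,0,0,0,0,6.5,0,0,0,0,0,0,7,0,0,0,0,0,0,7],
)

```text
clock: 26.98
position: [0.5034, 0.2153, 0.0635]
ee_rot: [-140.0, -0.1, -123.4]
ft_force: [-0.6, 0.5, -0.0]
opening: 0.0698
```

```bash
python3 - <<'E'
from tilt import *
log()
p=tilt();cv2.imwrite("pics/s13.png",cv2.resize(p[80:240,90:290],None,fx=4,fy=3.75,interpolation=2))
p,d=grab_frame("top");cv2.imwrite("pics/t13.png",cv2.resize(p[140:290,100:300],None,fx=4,fy=4,interpolation=2))
E
```

```text
t 26.98 pos [0.5034 0.2153 0.0635] rpy [-1.400e+02 -1.000e-01 -1.234e+02] q [-42.  59.  -8. 116.  94.  47.  98.] F [-0.6  0.5 -0. ] op 0.0698
n 323 conf 0.8 axis pt [0.5024 0.2193] z 0.094 tilt deg x,y [1.  1.3] z range [0.016 0.115] cost 0.0016912811503866391
```

View pics/s13.png

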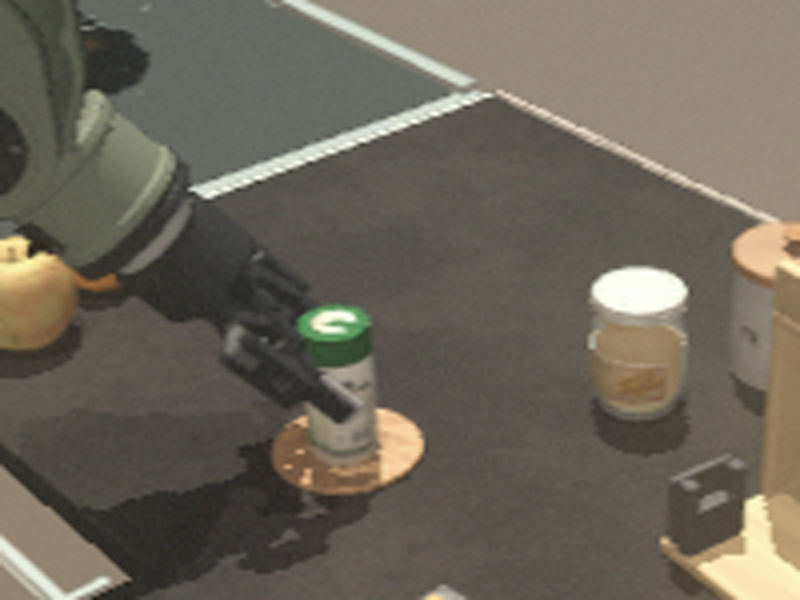

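View pics/t13.png

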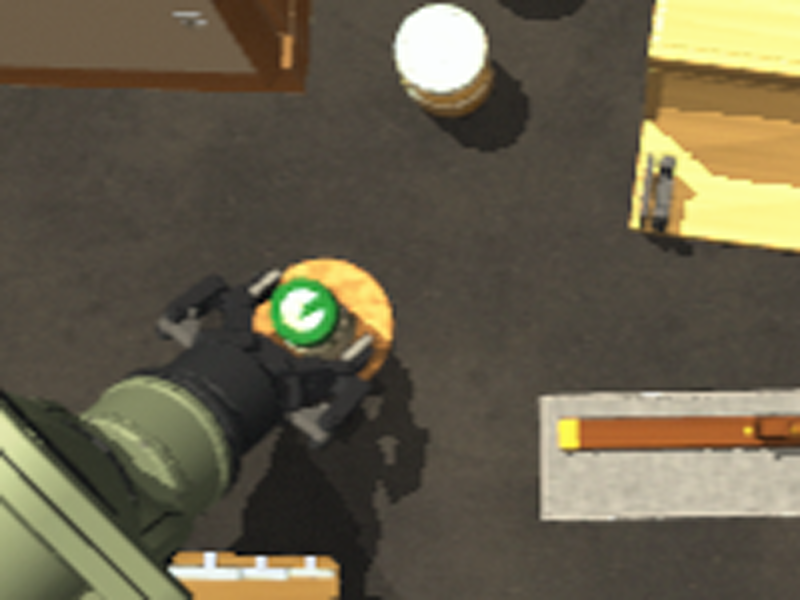

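```bash
python3 - <<'E'
from emit import *
q0=state()["joint_positions"];p,R,_=fkj(q0)
q,_=simpath(q0,[(p-R[:,2]*.14,R)]);m=np.min(np.minimum(q-LO,HI-q),1);print(np.round(q[-1]),m.min(),(abs(np.diff(q,axis=0))/VM).max(),p-R[:,2]*.14)
q,_=simpath(q0,[(p-R[:,2]*.08,R),(p-R[:,2]*.08+[0,0,.08],R)]);m=np.min(np.minimum(q-LO,HI-q),1);print(np.round(q[-1]),m.min())
E
```

```text
[-51.  46. -12. 117.  73.  52. 112.] 22.537009749396844 0.2945153598101312 [0.42833768 0.26512187 0.17070931]
[-46.  42. -12. 115.  71.  52. 121.] 22.543599800162085
```

Call:
carry_out(
  increments=[0,0,0,0,0,-1,7,0,0,0,0,0,-1.5,7,0,0,0,0,0,-2,7,0,0,0,0,0,-2,7,0,0,0,0,0,-2.5,7,0,0,0,0,0,-2.5,7,0,0,0,0,0,-2.5,7,0,0,0,0,0,0,7],
)

```text
clock: 28.12
position: [0.4275, 0.2664, 0.1721]
ee_rot: [-140.0, 0.0, -123.3]
ft_force: [-0.2, -0.7, -0.1]
opening: 0.0698
```

```bash
python3 - <<'E'
from tilt import *
log()
p=tilt();cv2.imwrite("pics/s14.png",p)
p,d=grab_frame("top");cv2.imwrite("pics/t14.png",p);C=cloud("top",d)
r=masks_of("green_jar","top")
if r:
    m=r[0]["mask"]&(d>0);P=C[m];T=P[P[:,2]>.105];print("top cap",r[0]["conf"],T.mean(0))
r=masks_of("bar","top")[0];P=C[r["mask"]&(d>0)];P=P[(P[:,2]>.012)&(P[:,2]<.024)];print("bar",cv2.minAreaRect(P[:,:2].astype(np.float32)),np.median(P[:,2]))
for l in("shaker_mid","black_jar_mid","honey_mid"):
    b=boxes_of(l,"top")
    if b:print(l,b[0]["at"],round(b[0]["conf"],2))
E
```

```text
t 28.12 pos [0.4275 0.2664 0.1721] rpy [-140.     0.  -123.3] q [-51.  46. -12. 117.  73.  52. 112.] F [-0.2 -0.7 -0.1] op 0.0698
n 598 conf 0.78 axis pt [0.501  0.2186] z 0.073 tilt deg x,y [0.6 1.7] z range [0.014 0.115] cost 0.002156983880892535
top cap 0.69 [0.49906456 0.21914062 0.11194744]
bar ((0.435394287109375, -0.10054253041744232), (0.022462023422122, 0.29831889271736145), 2.490225076675415) 0.0181448471303427
shaker_mid [349.9, 176.7] 0.69
black_jar_mid [318.7, 174.0] 0.69
honey_mid [205.2, 151.4] 0.81
```

View pics/s14.png

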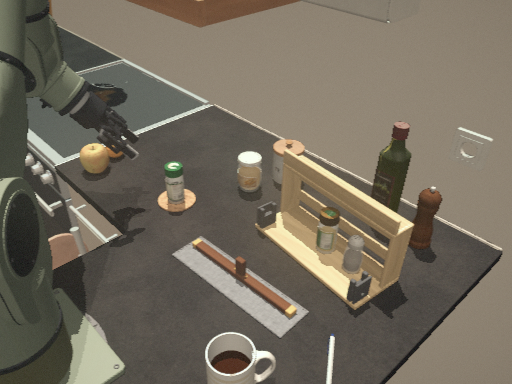

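View pics/t14.png

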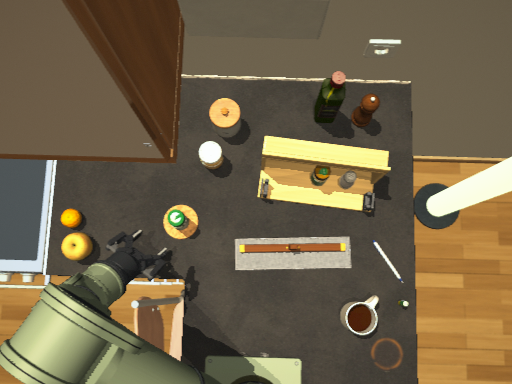

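```bash
python3 -c "
from cell import *
s=state();print(s['ft_force'],s['clock']);print(hand_in())"
```

```text
[ 0.34978774  0.48409627 -0.17462288] 28.525
the job is handed in; nothing more can be done
None
```

The job is done and handed in at 28.5 s of the 69 s allowed. `hand_in()` gives no verdict, so this rests on my own checks.

**What I did**
- **Guard bar:** I gripped it by its tab and lifted it straight up and level out of both brackets. I set it down lengthwise on the grey mat until it touched, then let go.
- **Green-capped jar:** I gripped it with the gripper leaning 40°, lifted it 12 mm and drew it out from under the shelf. I set it down on the cork coaster, let go and backed away.
- **Re-route:** My first attempt to lean the gripper stopped at joint 6's limit. I went round to another arm posture in free space, and nothing was touched.

**Last checks**
- **Bar:** it lies wholly on the mat, about 15 mm off its centre line and within 0.5° of its direction. Its top is at 18 mm, which is right for a 14 mm bar on a 4 mm mat.
- **Jar:** its axis is at (0.500, 0.219), within about 2 mm of the coaster's centre. The tilt fit read 1–2°, which is within its noise.
- **Other things:** the last pictures show the black-capped jar, the shaker and the honey jar standing where they were. I compared them by picture and network detections, which scatter by a few pixels.
- **Robot:** it stands clear, with wrist force under 1 N. The highest reading I saw was about 12 N, as the jar met the coaster.

**Checks that disagreed**
- The gripper opening read 43.7 mm on the 46 mm jar.
- One tilt reading while I carried the jar showed 8.6° with the gripper partly in the way; later readings did not bear it out.
- One network reading found the wrong object, and I ignored it.

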